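Set up a mould plate on risers for knocking out its dowels

ROBOT

A 7-joint arm with a two-finger parallel gripper is mounted at the origin on the work surface. World frame = base frame: x ahead of the robot, y to its left, z up, the work surface at z = 0. Lengths are in m, angles in degrees, forces in N, time in s.
With the tool pointing down it reaches from about 0.425 to 0.875 m from the base axis. Payload 4.7 kg.
Tool frame: the origin (TCP) lies midway between the tips of the shut fingers; the grasp point (between the pads) lies 19 mm behind it; z points along the fingers, y is the line along which they close (so a half turn about z gives the same grasp; the last joint's range is limited). The gripper opens to 87 mm and grips with 3 to 60 N. Pads are 19 mm wide; open, the fingers measure 117 mm over their backs; the gripper's body (75 mm by 190 mm) begins 51 mm behind the grasp point.
Start: joints at [72.027, 18.392, -4.016, 83.108, 1.295, 78.541, -3.26], TCP at [0.209, -0.615, 0.223] pointing down, gripper open.
Joint ranges: [-163.93, 163.93], [-17.29, 119.83], [-79.2, 71.16], [3.27, 140.29], [-89.18, 269.18], [5.43, 117.66], [-154.24, 154.24]. Speed limits (degrees/s): [147.25, 147.25, 180, 180, 180, 180, 180].

INTERFACE

Orientations are given as [roll, pitch, yaw] about the fixed x, y, z axes, in that order (R = Rz(yaw) Ry(pitch) Rx(roll)).
In Python, from cell import env gives the robot as it stands.
- The arm moves only by the tool step_arm, never from a script. Its argument "moves" is a list of rows, each an object with "dp": the shift along the tool's x, y, z in mm, a list of three; "dr": the turn, a rotation vector about the tool's x, y, z in rad, a list of three; "fingers": the closure, from 0 (fully open) to 1 (shut). In form: [{"dp": [dx, dy, dz], "dr": [ax, ay, az], "fingers": fingers}, ...]. A call has exactly 5 rows; each row shifts and turns the commanded pose from where the row before left it, along the tool's axes as they then stand; what a row does not reach is not made up. A row lasts 1/8 s, in which the tool goes at most 62.5 mm and 10.7 degrees, less where a joint would pass 70% of its speed; a pose out of reach is approached as far as the arm can. A call with a gripper value outside its range is refused whole. The fingers move at their own pace and stop on an object; "squeeze" is the grip in N (left out, the last holds). Time passes only in rows, so rows that do not move let the fingers close, or fill a call up. It gives the time, the measured TCP pose, the force, the opening and the grip force at its end, in the units of the state.
- env.get_obs(): the state, without advancing time (a new reading comes with each control period).
- env.read_camera(name): name is "scene" or "top"; returns the picture (480x640x3 uint8, red, green, blue); there is no depth.
- env.camera_model(name): a dict with "fx", "fy", "cx", "cy" (pixels), "R" (3x3) and "t" (3): a world point X has camera coordinates R X + t. Camera axes: x right, y down, z forward; pixel columns grow to the right and rows downward; lengths in m; the calibration is good to about 2 mm. A picture is of the moment at which its call begins. camera_model takes no time and is no camera call.
- env.sign_off(): hands the job in; it is judged then, once.
The state is a dict: "time_s": time; "qpos": joint angles; "joint_velocities": joint speeds; "effort": joint torques, N m; "tool_pos": TCP position; "tool_rot": TCP orientation; "force": force on the tool from outside, world axes, zero at the start; "wrist_torque": the same for the moment, N m; "grip_width": finger opening in m; "grasp_force": force on a finger pad.
Only numpy, scipy, OpenCV 4.12 (cv2) and the standard library are available. Lean on these libraries where they do the work, as an engineer would, in place of code of your own. Each camera call takes 0.05 s, during which the arm holds its last target. There are 200 camera calls.

TASK

Get the mould plate ready for having its two dowels knocked out: stand the two matching riser blocks on the steel base plate, one across each end and flush with that end, put the catch tin on the base plate midway between them, and lay the aluminium mould plate, dowel heads up, across both risers squarely above the base plate, so that the dowels are over the tin. Lay the brass drift on the empty half of the rubber tool mat, midway along it and alongside the two punches. Leave the odd low block where it stands, and let go of everything.

Things in the scene. Friction and masses are not known exactly. Their poses are not given: they have to be found in the camera images.
- base_plate: Flat bright steel plate with four small holes, 150 x 80 x 20 mm thick, fixed. Origin: centre of its underside, on the bench; x along the 150 mm, y across the 80 mm, z up, top at 20 mm. A riser flush with an end has its 76 mm length along the plate's y and its centre 62.5 mm from the plate's centre along x. Its place and yaw differ at each start.
- riser_a: One of two equal, interchangeable bright steel riser blocks with dark round holes in top and sides, 76 mm long x 25 mm wide x 50 mm tall, 0.6 kg, loose, standing on the bench. Origin: centre of its underside; x along the 76 mm, y across the 25 mm, z up. It stands the same way up on the base plate. Grip across the 25 mm. Either riser may go to either end.
- riser_b: The other riser block, the same as riser_a in size, mass and axes.
- catch_tin: Round open aluminium tin, 58 mm outside diameter, 28 mm tall, wall 2.5 mm, about 0.08 kg, loose, mouth up on the bench. Origin: centre of its underside, z up. Can be gripped across its outside. Between the risers it has about 20 mm of room on either side; along the base plate's y the space is open.
- mould_plate: Aluminium plate lying flat, 150 x 64 x 16 mm thick, about 0.42 kg, loose, with two square cavity impressions on top and two steel dowels 3 mm proud of the top, 12 mm either side of its middle along x. Origin: centre of its underside; x along the 150 mm, y across the 64 mm, z up. Grip across the 64 mm at the middle. On the risers its underside is 70 mm above the bench; either end may go either way.
- drift: Brass drift (punch bar) lying on the bench: a square bar 100 mm long, 14 x 14 mm, with a round nose 11 mm thick and 30 mm long at its +x end, about 0.17 kg, loose. Origin: on the underside, below the middle of the square bar; x along the bar towards the nose, z up. Either end may point either way.
- tool_mat: Black rubber mat, 170 x 100 x 4 mm thick, fixed, with two thin steel punches (8 mm thick, 120 mm long, along x) fixed on its +y half, 18 and 36 mm from its middle line. Origin: centre of its underside; x along the 170 mm, y towards the punches, z up, top at 4 mm. The empty half is the -y half; its middle line is at y = -24 mm. Its place and yaw differ at each start.
- odd_block: Odd low dark steel block without holes, 58 x 30 x 30 mm tall, loose, standing among the things. Not part of the set: to be left alone. Origin: centre of its underside, x along the 58 mm.
Mind the look-alikes: they are no part of the job. What is shaped like the riser_a but blue or orange is not meant. Leave any purple look-alike of the mould_plate alone.

How it is judged:
By the outcome, as a careful person would: the job done as asked, in the order asked, and still so for the second after the job is handed in, with the robot touching nothing.
It also fails if it takes over 141 s, if anything falls off the work surface, if the arm or the gripper's body presses on something with over 40 N, if the wrist force passes 120 N, or if a joint passes its speed limit or range.

## Working session

There is one attempt and no reset: what is moved stays moved. The work goes in short steps, Python scripts to look and compute and a tool call to move; the robot and the scene stay as the last step left them, time stands still between calls to the robot, and variables do not carry over. Pictures are saved under pics/ and viewed, at most 14 in all, crops included, and the job is handed in when it is done.

Besides the shell and the picture viewer there is one more tool, called as name(argument=value, ...) on one line, values as JSON. step_arm: Moves the arm, as the interface text tells. Its arguments: {"type":"object","properties":{"moves":{"type":"array","items":{"type":"object","properties":{"dp":{"type":"array","items":{"type":"number"}},"dr":{"type":"array","items":{"type":"number"}},"fingers":{"type":"number"}}}},"squeeze":{"type":"number"}},"required":["moves"]}

```bash
ls; mkdir -p pics; python3 - <<'E'
from cell import env
import cv2
for n in("scene","top"):
    cv2.imwrite(f"pics/{n}0.png",env.read_camera(n)[:,:,::-1])
    m=env.camera_model(n);print(n,m)
o=env.get_obs();print(o)
E
```

```text
pics
scene {'fx': 508.45193659528735, 'fy': 508.45193659528735, 'cx': 318.020798745101, 'cy': 233.93219082897173, 'R': array([[-0.60131828,  0.79878717, -0.01885175],
       [ 0.47335632,  0.33713133, -0.81380358],
       [-0.64370034, -0.49827856, -0.58083418]]), 't': array([ 0.28563347, -0.18786374,  1.31373035])}
top {'fx': 498.0686762697415, 'fy': 498.0686762697415, 'cx': 315.8494107838042, 'cy': 235.64380617253926, 'R': array([[-0.02187638, -0.99974369,  0.00582957],
       [-0.98910963,  0.02079408, -0.14570434],
       [ 0.14554577, -0.00895356, -0.989311  ]]), 't': array([0.02051993, 0.47107336, 1.11774681])}
{'time_s': 0.1, 'qpos': array([72.02658347, 18.4362484 , -4.0196958 , 83.16704477,  1.2925342 ,
       78.53960051, -3.25958525]), 'joint_velocities': array([-0.02192821, -0.16375906, -0.04518507, -0.17637279,  0.06838567,
       -0.01149187, -0.03704945]), 'effort': array([-9.40056962e-04, -4.92571807e+01, -4.06235782e-01, -3.13397419e+01,
       -6.42072642e-02,  3.94669280e-02,  5.78363597e-05]), 'tool_pos': array([ 0.20912769, -0.61492931,  0.22156275]), 'tool_rot': array([-1.79902216e+02,  1.59494866e-03,  1.87868678e+01]), 'force': array([-0.096664  , -0.31919072,  0.10210766]), 'wrist_torque': array([ 0.00869794, -0.00392298,  0.02932792]), 'grasp_force': 0.0, 'grip_width': 0.08685053797059156}
```

View pics/top0.png

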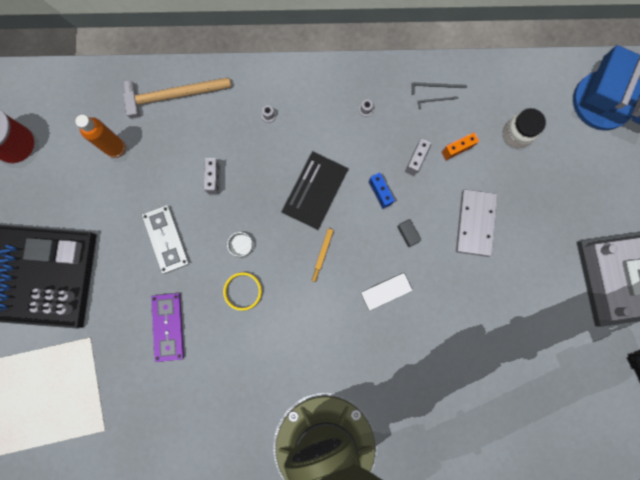

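View pics/scene0.png

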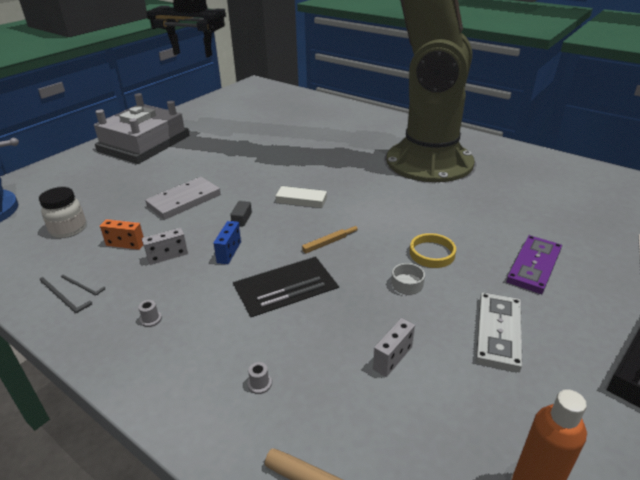

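Top image: two risers at (211,175) and (419,156). Their look-alikes are the blue block (382,190) and the orange one (460,145). The mould plate is at (165,238), with a purple look-alike at (168,327). The base plate is at (477,222), the tin at (240,244), the drift at (323,254), the mat at (315,189) and the odd block at (409,232). Next I'll check these in close crops.

```bash
python3 - <<'E'
import cv2
im=cv2.imread("pics/top0.png")
a=cv2.resize(im[125:285,130:345],None,fx=3.7,fy=3.7,interpolation=cv2.INTER_CUBIC)
b=cv2.resize(im[125:265,355:510],None,fx=4,fy=4,interpolation=cv2.INTER_CUBIC)
cv2.imwrite("pics/ca.png",a);cv2.imwrite("pics/cb.png",b)
E
```

```text
(no output)
```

View pics/ca.png

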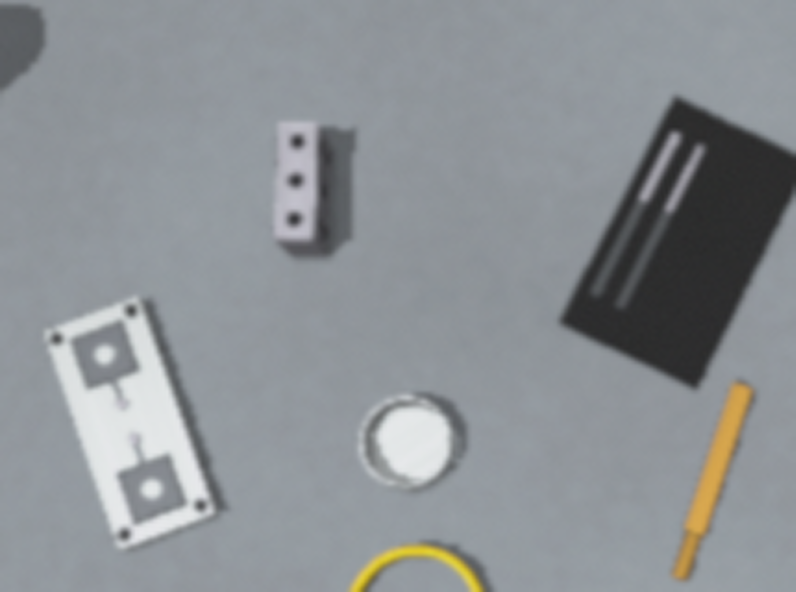

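View pics/cb.png

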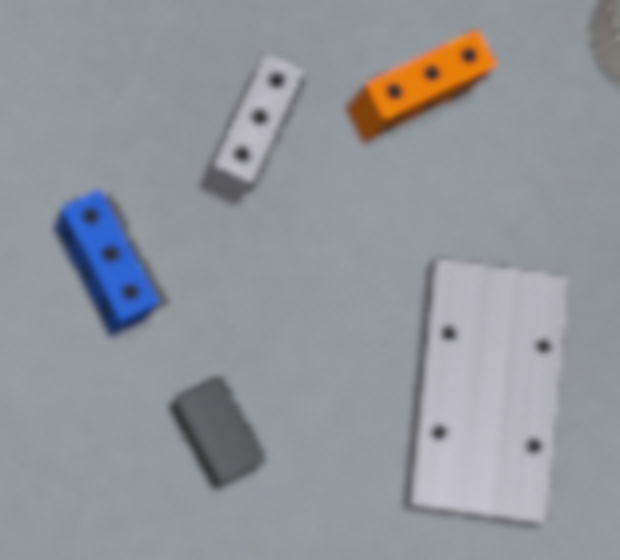

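The crops confirm the choices: grey risers with holes at crop-a (297,181) and crop-b (259,118), the white mould plate at a (130,420), the base plate at b (490,390), and the blue, orange and dark blocks as decoys. Next I'll fit known-size rectangles to the corners.

```bash
cat > h.py <<'E'
import numpy as np, cv2
from scipy.optimize import least_squares
from cell import env
def proj(n,X):
    m=env.camera_model(n);c=np.atleast_2d(X)@np.array(m["R"]).T+m["t"]
    return np.c_[m["fx"]*c[:,0]/c[:,2]+m["cx"],m["fy"]*c[:,1]/c[:,2]+m["cy"]]
def unproj(n,uv,z):
    m=env.camera_model(n);R=np.array(m["R"]);o=-R.T@m["t"]
    uv=np.atleast_2d(uv);d=np.c_[(uv[:,0]-m["cx"])/m["fx"],(uv[:,1]-m["cy"])/m["fy"],np.ones(len(uv))]@R
    return o+d*((z-o[2])/d[:,2])[:,None]
def uncrop(P,s,u0,v0): return (np.array(P,float)+.5)/s-.5+[u0,v0]
def pose(p,L): # local pts->world
    c,s=np.cos(p[2]),np.sin(p[2]);L=np.array(L,float)
    return np.c_[p[0]+c*L[:,0]-s*L[:,1],p[1]+s*L[:,0]+c*L[:,1],L[:,2]]
def fit(n,uv,L):
    L=np.array(L,float);W=unproj(n,uv,L[:,2].mean());d=W[0]-W[-1] if 0 else None
    best=None
    for y in np.arange(0,6.28,.5):
        r=least_squares(lambda p:(proj(n,pose(p,L))-uv).ravel(),[*W[:,:2].mean(0),y],x_scale=[.01,.01,.1])
        if best is None or r.cost<best.cost:best=r
    p=best.x;p[2]=(p[2]+np.pi)%(2*np.pi)-np.pi
    return p,np.sqrt(2*best.cost/len(uv))
def rect(a,b,z): # corners, order long edge end first
    return np.array([[a/2,b/2,z],[a/2,-b/2,z],[-a/2,-b/2,z],[-a/2,b/2,z]])
E
python3 - <<'E'
from h import *
A=lambda P:uncrop(P,3.7,130,125); B=lambda P:uncrop(P,4,355,125)
S={'riserL':(A([(279,121),(319,122),(314,241),(274,240)]),(.076,.025,.05)),
'mould':(A([(45,330),(137,296),(218,512),(122,549)]),(.15,.064,.016)),
'mat':(A([(676,96),(814,163),(698,388),(560,321)]),(.17,.1,.004)),
'drift':(A([(737,381),(754,386),(704,534),(686,530)]),(.1,.014,.014)),
'riserR':(B([(267,54),(303,70),(251,187),(214,168)]),(.076,.025,.05)),
'odd':(B([(175,407),(218,381),(264,460),(220,485)]),(.058,.03,.03)),
'blue':(B([(62,211),(100,195),(158,302),(115,320)]),(.076,.025,.05)),
'base':(B([(433,259),(567,275),(544,523),(411,507)]),(.15,.08,.02))}
for k,(uv,d) in S.items():
    p,e=fit('top',uv,rect(*d));W=unproj('top',uv,d[2])
    print(k,(p[:2]*1000).round(1),np.degrees(p[2]).round(1),'rms px',e.round(2),'sides',(1000*np.linalg.norm(np.diff(W[[0,1,2,3,0]],axis=0),axis=1)).round(0), 'R',np.hypot(*p[:2]).round(3))
t=unproj('top',A([(411,441),(361,441),(461,441),(411,392),(411,491)]),.028);print('tin',t[:,:2].round(4))
p=unproj('top',A([(671,165),(647,232)]),.008);print('punch mid-ish',p.round(3))
print('nose',unproj('top',A([(682,578)]),.012))
E
```

```text
riserL [620.1 253.6] -1.9 rms px 0.2 sides [25. 77. 25. 77.] R 0.67
mould [475.1 364.4] 20.6 rms px 0.38 sides [ 62. 150.  64. 150.] R 0.599
mat [587.6   8.7] -27.9 rms px 0.47 sides [101. 168.  99. 168.] R 0.588
drift [444.1  -9. ] -20.0 rms px 0.59 sides [ 11. 100.  12. 101.] R 0.444
riserR [ 656.  -235.8] -26.5 rms px 0.47 sides [23. 78. 24. 77.] R 0.697
odd [ 473.9 -207.5] 27.7 rms px 1.18 sides [30. 53. 30. 52.] R 0.517
blue [ 575.5 -144.5] 24.1 rms px 1.12 sides [24. 71. 27. 71.] R 0.593
base [ 497.9 -369.7] -8.8 rms px 0.4 sides [ 80. 150.  78. 150.] R 0.62
tin [[0.4568 0.1849]
 [0.4575 0.2162]
 [0.4562 0.1536]
 [0.4879 0.185 ]
 [0.4254 0.1849]]
punch mid-ish [[0.638 0.018 0.008]
 [0.593 0.035 0.008]]
nose [[0.36846036 0.01693287 0.012     ]]
```

```bash
cat >> h.py <<'E'
def nav(x,y,z,yaw):
    o=env.get_obs();p=np.array(o["tool_pos"]);cy=o["tool_rot"][2]
    dy=(yaw-cy+180)%360-180;d=(np.array([x,y,z])-p)*1000
    def tf(a): c,s=np.cos(np.radians(a)),np.sin(np.radians(a));return np.round([c*d[0]+s*d[1],s*d[0]-c*d[1],-d[2]],1)
    print('t',round(o["time_s"],2),'at',(p*1000).round(1),np.round(o["tool_rot"],1),'q7',np.round(o["qpos"][6],0),'w',round(o["grip_width"]*1000,1),'gf',round(o["grasp_force"],1))
    print('dr_z',round(-np.radians(dy),3),'(',round(dy,1),'deg)','dp@tgtyaw',tf(yaw),'dp@cur',tf(cy))
E
python3 - <<'E'
from h import *
nav(.656,-.2358,.15,153.5)
b=np.array([.4979,-.3697]);e=np.array([np.cos(np.radians(-8.8)),np.sin(np.radians(-8.8))])
print(b+.0625*e,b-.0625*e, unproj('top',[(525,128)],.06))
E
```

```text
t 0.1 at [ 209.1 -614.9  221.6] [-179.9    0.    18.8] q7 -3.0 w 86.9 gf 0.0
dr_z -2.351 ( 134.7 deg) dp@tgtyaw [-230.8  538.7   71.6] dp@cur [ 545.2 -215.    71.6]
[ 0.55966427 -0.37926161] [ 0.43613573 -0.36013839] [[ 0.71208719 -0.48461758  0.06      ]]
```

step_arm(moves=[{"dp": [54.5, -21.5, 0], "dr": [0, 0, 0], "fingers": 0.3}, {"dp": [54.5, -21.5, 0], "dr": [0, 0, 0], "fingers": 0.3}, {"dp": [54.5, -21.5, 0], "dr": [0, 0, 0], "fingers": 0.3}, {"dp": [54.5, -21.5, 0], "dr": [0, 0, 0], "fingers": 0.3}, {"dp": [54.5, -21.5, 0], "dr": [0, 0, 0], "fingers": 0.3}])

```text
time_s: 0.72
tool_pos: [0.4337, -0.4244, 0.2222]
tool_rot: [-180.0, 0.0, 18.8]
force: [-0.0, -1.3, 0.3]
grip_width: 0.0614
grasp_force: 0.0
```

step_arm(moves=[{"dp": [54.5, -21.5, 0], "dr": [0, 0, 0], "fingers": 0.3}, {"dp": [54.5, -21.5, 0], "dr": [0, 0, 0], "fingers": 0.3}, {"dp": [54.5, -21.5, 0], "dr": [0, 0, 0], "fingers": 0.3}, {"dp": [54.5, -21.5, 0], "dr": [0, 0, 0], "fingers": 0.3}, {"dp": [54.5, -21.5, 0], "dr": [0, 0, 0], "fingers": 0.3}])

```text
time_s: 1.35
tool_pos: [0.657, -0.2353, 0.222]
tool_rot: [-180.0, 0.0, 18.8]
force: [0.1, -0.2, -0.3]
grip_width: 0.0611
grasp_force: 0.0
```

step_arm(moves=[{"dp": [0, 0, 5], "dr": [0, 0, -0.18], "fingers": 0.3}, {"dp": [0, 0, 5], "dr": [0, 0, -0.18], "fingers": 0.3}, {"dp": [0, 0, 5], "dr": [0, 0, -0.18], "fingers": 0.3}, {"dp": [0, 0, 5], "dr": [0, 0, -0.18], "fingers": 0.3}, {"dp": [0, 0, 5], "dr": [0, 0, -0.18], "fingers": 0.3}])

```text
time_s: 1.98
tool_pos: [0.6557, -0.2364, 0.1967]
tool_rot: [-179.9, 0.0, 70.7]
force: [-0.3, 0.5, -0.8]
grip_width: 0.0609
grasp_force: 0.0
```

step_arm(moves=[{"dp": [0, 0, 5], "dr": [0, 0, -0.18], "fingers": 0.3}, {"dp": [0, 0, 5], "dr": [0, 0, -0.18], "fingers": 0.3}, {"dp": [0, 0, 5], "dr": [0, 0, -0.18], "fingers": 0.3}, {"dp": [0, 0, 5], "dr": [0, 0, -0.18], "fingers": 0.3}, {"dp": [0, 0, 5], "dr": [0, 0, -0.18], "fingers": 0.3}])

```text
time_s: 2.6
tool_pos: [0.6556, -0.2364, 0.1717]
tool_rot: [-180.0, -0.0, 122.2]
force: [-0.2, 0.3, -0.4]
grip_width: 0.0607
grasp_force: 0.0
```

step_arm(moves=[{"dp": [0, 0, 5], "dr": [0, 0, -0.18], "fingers": 0.43}, {"dp": [0, 0, 5], "dr": [0, 0, -0.18], "fingers": 0.43}, {"dp": [0, 0, 5], "dr": [0, 0, -0.18], "fingers": 0.43}, {"dp": [0, 0, 0], "dr": [0, 0, 0], "fingers": 0.43}, {"dp": [0, 0, 0], "dr": [0, 0, 0], "fingers": 0.43}])

```text
time_s: 3.22
tool_pos: [0.6559, -0.2365, 0.1574]
tool_rot: [180.0, -0.0, 152.7]
force: [0.2, 0.5, 0.6]
grip_width: 0.0497
grasp_force: 0.0
```

```bash
python3 -c "
from h import *
nav(.656,-.2358,.018,153.5);cv2.imwrite('pics/t1.png',env.read_camera('top')[:,:,::-1])"
```

```text
t 3.23 at [ 655.9 -236.5  157.4] [180.   -0.  152.7] q7 66.0 w 49.7 gf 0.0
dr_z -0.014 ( 0.8 deg) dp@tgtyaw [  0.2   0.6 139.4] dp@cur [  0.2   0.6 139.4]
```

Motion tracks very well. Now I'll lower onto the riser, grip it and lift.

step_arm(moves=[{"dp": [0, 0, 30], "dr": [0, 0, -0.014], "fingers": 0.43}, {"dp": [0, 0, 30], "dr": [0, 0, 0], "fingers": 0.43}, {"dp": [0, 0, 30], "dr": [0, 0, 0], "fingers": 0.43}, {"dp": [0, 0, 25], "dr": [0, 0, 0], "fingers": 0.43}, {"dp": [0, 0, 20], "dr": [0, 0, 0], "fingers": 0.43}], squeeze=40)

```text
time_s: 3.9
tool_pos: [0.6559, -0.2365, 0.0216]
tool_rot: [-180.0, -0.0, 153.6]
force: [0.7, 0.2, 1.1]
grip_width: 0.0495
grasp_force: 0.0
```

step_arm(moves=[{"dp": [0, 0, 4], "dr": [0, 0, 0], "fingers": 0.6}, {"dp": [0, 0, 0], "dr": [0, 0, 0], "fingers": 0.7}, {"dp": [0, 0, 0], "dr": [0, 0, 0], "fingers": 0.8}, {"dp": [0, 0, 0], "dr": [0, 0, 0], "fingers": 0.9}, {"dp": [0, 0, 0], "dr": [0, 0, 0], "fingers": 0.9}])

```text
time_s: 4.53
tool_pos: [0.6573, -0.2359, 0.02]
tool_rot: [179.9, 0.1, 153.7]
force: [0.1, 1.7, 4.5]
grip_width: 0.0247
grasp_force: 39.9
```

step_arm(moves=[{"dp": [0, 0, -4], "dr": [0, 0, 0], "fingers": 0.9}, {"dp": [0, 0, -20], "dr": [0, 0, 0], "fingers": 0.9}, {"dp": [0, 0, -30], "dr": [0, 0, 0], "fingers": 0.9}, {"dp": [0, 0, -30], "dr": [0, 0, 0], "fingers": 0.9}, {"dp": [0, 0, -16], "dr": [0, 0, 0], "fingers": 0.9}])

```text
time_s: 5.15
tool_pos: [0.6565, -0.2367, 0.1209]
tool_rot: [-180.0, 0.1, 153.6]
force: [0.9, -0.5, -5.8]
grip_width: 0.0246
grasp_force: 39.9
```

```bash
python3 -c "
from h import *
nav(.5597,-.3793,.118,81.2)"
```

```text
t 5.15 at [ 656.5 -236.7  120.9] [-1.800e+02  1.000e-01  1.536e+02] q7 67.0 w 24.6 gf 39.9
dr_z 1.264 ( -72.4 deg) dp@tgtyaw [-155.7  -73.9    2.9] dp@cur [  23.5 -170.7    2.9]
```

step_arm(moves=[{"dp": [0, 0, 0], "dr": [0, 0, 0.18], "fingers": 0.9}, {"dp": [0, 0, 0], "dr": [0, 0, 0.18], "fingers": 0.9}, {"dp": [0, 0, 0], "dr": [0, 0, 0.18], "fingers": 0.9}, {"dp": [0, 0, 0], "dr": [0, 0, 0.18], "fingers": 0.9}, {"dp": [0, 0, 0], "dr": [0, 0, 0.18], "fingers": 0.9}])

```text
time_s: 5.78
tool_pos: [0.6552, -0.2363, 0.1179]
tool_rot: [-179.9, -0.0, 101.8]
force: [0.4, 0.8, -6.4]
grip_width: 0.0245
grasp_force: 39.9
```

step_arm(moves=[{"dp": [0, 0, 0], "dr": [0, 0, 0.18], "fingers": 0.9}, {"dp": [0, 0, 0], "dr": [0, 0, 0.184], "fingers": 0.9}, {"dp": [-51.9, -24.6, 0], "dr": [0, 0, 0], "fingers": 0.9}, {"dp": [-51.9, -24.6, 0], "dr": [0, 0, 0], "fingers": 0.9}, {"dp": [-51.9, -24.6, 0], "dr": [0, 0, 0], "fingers": 0.9}])

```text
time_s: 6.4
tool_pos: [0.5577, -0.3801, 0.118]
tool_rot: [-179.9, -0.0, 81.3]
force: [0.9, -0.3, -5.6]
grip_width: 0.0246
grasp_force: 39.9
```

step_arm(moves=[{"dp": [0, 0, 20], "dr": [0, 0, 0], "fingers": 0.9}, {"dp": [0, 0, 20], "dr": [0, 0, 0], "fingers": 0.9}, {"dp": [0, 0, 15], "dr": [0, 0, 0], "fingers": 0.9}, {"dp": [0, 0, 10], "dr": [0, 0, 0], "fingers": 0.9}, {"dp": [0, 0, 0], "dr": [0, 0, 0], "fingers": 0.9}])

```text
time_s: 7.02
tool_pos: [0.5593, -0.3779, 0.0524]
tool_rot: [-179.9, -0.1, 81.3]
force: [-0.1, 0.3, -5.4]
grip_width: 0.0243
grasp_force: 39.9
```

```bash
python3 -c "
from h import *
nav(.5597,-.3793,.040,81.2)
im=env.read_camera('top')[:,:,::-1];cv2.imwrite('pics/t2.png',im)
c=cv2.resize(im[160:275,430:530],None,fx=5,fy=5,interpolation=2);s=env.read_camera('scene')[:,:,::-1];cv2.imwrite('pics/s2.png',s)
s=cv2.resize(s[160:240,130:240],None,fx=5,fy=5,interpolation=2)[:,:];out=np.zeros((575,800,3),np.uint8);out[:,:500]=c;cv2.imwrite('pics/c2.png',c);cv2.imwrite('pics/cs2.png',s)"
```

```text
t 7.03 at [ 559.3 -377.9   52.4] [-1.799e+02 -1.000e-01  8.130e+01] q7 13.0 w 24.3 gf 39.9
dr_z 0.002 ( -0.1 deg) dp@tgtyaw [-1.3  0.6 12.4] dp@cur [-1.3  0.6 12.4]
```

View pics/cs2.png

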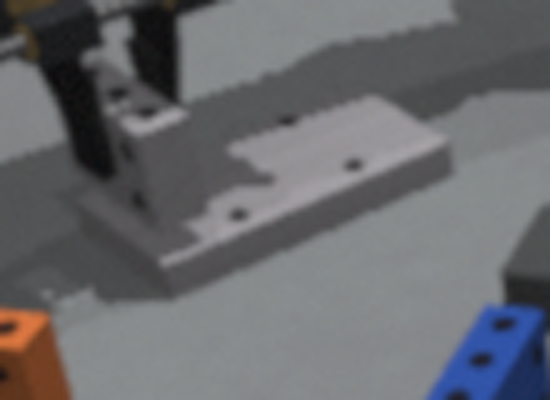

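The crop shows the riser just above the base plate's far end, nearly aligned (plate corner at crop (165,265)). I'll lower it, release and measure.

step_arm(moves=[{"dp": [-1.3, 0.6, 4], "dr": [0, 0, 0], "fingers": 0.9}, {"dp": [0, 0, 4], "dr": [0, 0, 0], "fingers": 0.9}, {"dp": [0, 0, 3.5], "dr": [0, 0, 0], "fingers": 0.9}, {"dp": [0, 0, 1], "dr": [0, 0, 0], "fingers": 0.9}, {"dp": [0, 0, 0], "dr": [0, 0, 0], "fingers": 0.9}])

```text
time_s: 7.75
tool_pos: [0.5597, -0.3803, 0.0409]
tool_rot: [-180.0, -0.0, 81.2]
force: [-0.4, -0.5, -5.8]
grip_width: 0.0245
grasp_force: 39.9
```

step_arm(moves=[{"dp": [0, 0, 0], "dr": [0, 0, 0], "fingers": 0.5}, {"dp": [0, 0, 0], "dr": [0, 0, 0], "fingers": 0.4}, {"dp": [0, 0, 0], "dr": [0, 0, 0], "fingers": 0.3}, {"dp": [0, 0, -20], "dr": [0, 0, 0], "fingers": 0.3}, {"dp": [0, 0, -35], "dr": [0, 0, 0], "fingers": 0.3}])

```text
time_s: 8.38
tool_pos: [0.5592, -0.38, 0.0967]
tool_rot: [-179.9, -0.0, 81.2]
force: [-0.8, -0.9, 0.7]
grip_width: 0.0595
grasp_force: 0.0
```

step_arm(moves=[{"dp": [0, 0, -40], "dr": [0, 0, 0], "fingers": 0.4}, {"dp": [0, 0, -40], "dr": [0, 0, 0], "fingers": 0.4}, {"dp": [60, 0, 0], "dr": [0, 0, 0], "fingers": 0.4}, {"dp": [60, 0, 0], "dr": [0, 0, 0], "fingers": 0.4}, {"dp": [60, 0, 0], "dr": [0, 0, -0.18], "fingers": 0.4}])

```text
time_s: 9.0
tool_pos: [0.5879, -0.2007, 0.1783]
tool_rot: [179.9, 0.1, 91.8]
force: [1.5, -0.8, 0.2]
grip_width: 0.0521
grasp_force: 0.0
```

```bash
python3 -c "
from h import *
nav(.6201,.2536,.018,178.1)
im=env.read_camera('top')[:,:,::-1];cv2.imwrite('pics/t3.png',im)
c=cv2.resize(im[170:265,440:520],None,fx=6,fy=6,interpolation=2);s=env.read_camera('scene')[:,:,::-1];cv2.imwrite('pics/s3.png',s)
cv2.imwrite('pics/c3.png',c)"
```

```text
t 9.0 at [ 587.9 -200.7  178.3] [1.799e+02 1.000e-01 9.180e+01] q7 10.0 w 52.1 gf 0.0
dr_z -1.506 ( 86.3 deg) dp@tgtyaw [-17.1 455.2 160.3] dp@cur [453.1  46.4 160.3]
```

View pics/c3.png

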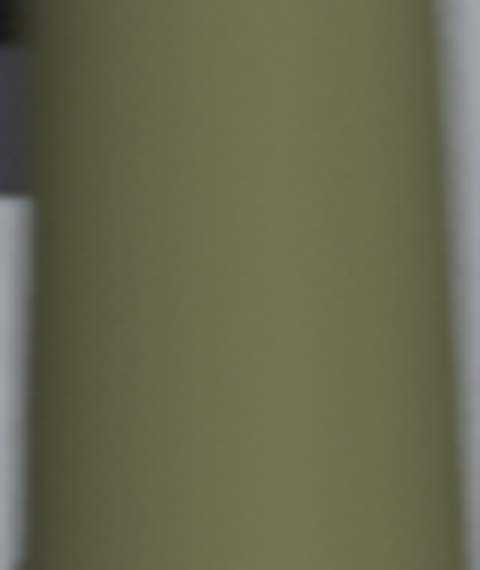

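The arm blocks the top view here. I'll move to the second riser and look back from there.

step_arm(moves=[{"dp": [56.6, 5.8, 0], "dr": [0, 0, 0], "fingers": 0.43}, {"dp": [56.6, 5.8, 0], "dr": [0, 0, 0], "fingers": 0.43}, {"dp": [56.6, 5.8, 0], "dr": [0, 0, 0], "fingers": 0.43}, {"dp": [56.6, 5.8, 0], "dr": [0, 0, 0], "fingers": 0.43}, {"dp": [56.6, 5.8, 0], "dr": [0, 0, 0], "fingers": 0.43}])

```text
time_s: 9.72
tool_pos: [0.6091, 0.0827, 0.178]
tool_rot: [179.9, 0.0, 91.5]
force: [0.3, -0.0, 0.5]
grip_width: 0.05
grasp_force: 0.0
```

step_arm(moves=[{"dp": [56.6, 5.8, 0], "dr": [0, 0, 0], "fingers": 0.43}, {"dp": [56.6, 5.8, 0], "dr": [0, 0, 0], "fingers": 0.43}, {"dp": [56.6, 5.8, 0], "dr": [0, 0, -0.18], "fingers": 0.43}, {"dp": [0, 0, 10], "dr": [0, 0, -0.18], "fingers": 0.43}, {"dp": [0, 0, 10], "dr": [0, 0, -0.18], "fingers": 0.43}])

```text
time_s: 10.35
tool_pos: [0.6215, 0.2528, 0.1574]
tool_rot: [179.9, 0.0, 122.9]
force: [0.8, -0.2, -0.4]
grip_width: 0.0497
grasp_force: 0.0
```

step_arm(moves=[{"dp": [0, 0, 10], "dr": [0, 0, -0.18], "fingers": 0.43}, {"dp": [0, 0, 10], "dr": [0, 0, -0.18], "fingers": 0.43}, {"dp": [0, 0, 10], "dr": [0, 0, -0.18], "fingers": 0.43}, {"dp": [0, 0, 0], "dr": [0, 0, -0.18], "fingers": 0.43}, {"dp": [0, 0, 0], "dr": [0, 0, -0.18], "fingers": 0.43}])

```text
time_s: 10.98
tool_pos: [0.622, 0.251, 0.1274]
tool_rot: [-180.0, 0.1, 174.3]
force: [0.2, 0.2, 0.8]
grip_width: 0.0495
grasp_force: 0.0
```

```bash
python3 -c "
from h import *
nav(.6201,.2536,.018,178.1)
im=env.read_camera('top')[:,:,::-1];cv2.imwrite('pics/t4.png',im)
c=cv2.resize(im[175:265,445:505],None,fx=6.5,fy=6.5,interpolation=2);s=env.read_camera('scene')[:,:,::-1];cv2.imwrite('pics/s4.png',s)
s=cv2.resize(s[165:245,135:225],None,fx=4.5,fy=4.5,interpolation=2);o=np.zeros((585,800,3),np.uint8);o[:,:390]=c;o[:360,394:799]=s;cv2.imwrite('pics/c4.png',o)"
```

```text
t 10.97 at [622.  251.  127.4] [-1.800e+02  1.000e-01  1.743e+02] q7 40.0 w 49.5 gf 0.0
dr_z -0.066 ( 3.8 deg) dp@tgtyaw [  2.    2.6 109.4] dp@cur [  2.2   2.4 109.4]
```

View pics/c4.png

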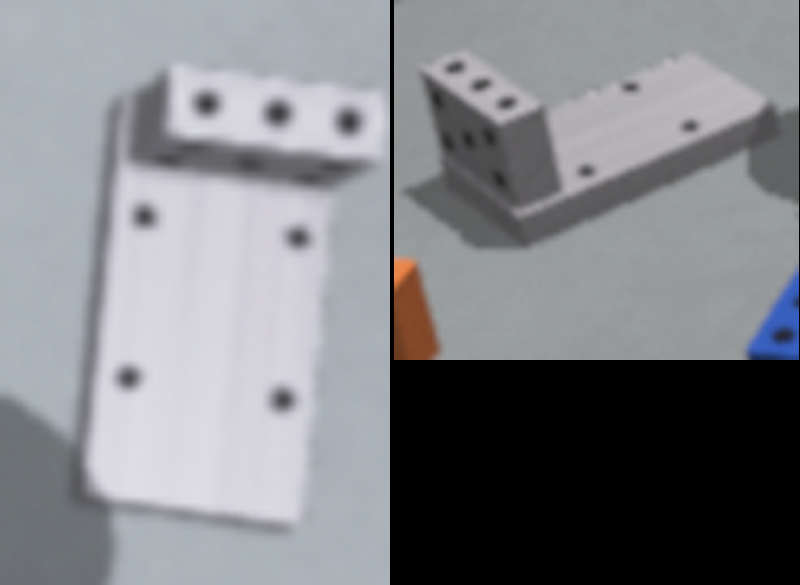

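The riser stands at the far end; its holes are at crop (206,103), (277,113), (349,122) and the plate holes at (145,216), (298,237), (128,377), (281,399). I'll measure it through hole centroids in both cameras.

```bash
cat >> h.py <<'E'
def cen(im,uv,r=3,k=8):
    g=cv2.cvtColor(im,cv2.COLOR_BGR2GRAY);out=[]
    for u,v in np.atleast_2d(uv):
        for _ in range(3):
            p=cv2.resize(cv2.getRectSubPix(g,(2*r+1,2*r+1),(float(u),float(v))),None,fx=k,fy=k,interpolation=2).astype(float)
            w=np.clip((np.percentile(p,60)+p.min())/2-p,0,None)**1;y,x=np.mgrid[:p.shape[0],:p.shape[1]]
            u+=((w*x).sum()/w.sum()+.5)/k-r-.5;v+=((w*y).sum()/w.sum()+.5)/k-r-.5
        out.append((u,v))
    return np.array(out)
E
python3 - <<'E'
from h import *
T=cv2.imread('pics/t4.png');S=cv2.imread('pics/s4.png');T0=cv2.imread('pics/top0.png')
A=lambda P:uncrop(P,6.5,445,175)
Q=lambda P:uncrop(np.array(P)-[394,0],4.5,135,165)
for n,im,bp,rp in(('top',T,A([(145,216),(298,237),(128,377),(281,399)]),A([(206,103),(277,113),(349,122)])),
  ('scene',S,Q([(630,87),(690,126),(587,171)]),Q([(455,66),(480,84),(507,103)]))):
    r=3 if n=='top' else 2
    b=unproj(n,cen(im,bp,r),.02)[:,:2]*1000;q=unproj(n,cen(im,rp,r),.07)[:,:2]*1000
    print(n,b.round(1).tolist(),'c',b.mean(0).round(1));print(q.round(1).tolist())
    if n=='top':
        ang=lambda d:np.degrees(np.arctan2(d[1],d[0]))
        print('yaw x',ang(b[0]-b[2]),ang(b[1]-b[3]),'y',ang(b[0]-b[1]),ang(b[2]-b[3]),'d',np.linalg.norm(b[0]-b[2]),np.linalg.norm(b[0]-b[1]))
    print('riser yaw',np.degrees(np.arctan2(*(q[0]-q[2])[::-1])),np.linalg.norm(q[0]-q[2]))
    y=np.radians(-8.8)
    if n=='top': print('rel',(q[1]-b.mean(0))@[np.cos(y),np.sin(y)],(q[1]-b.mean(0))@[-np.sin(y),np.cos(y)])
E
```

```text
top [[532.5, -348.1], [523.4, -403.7], [473.3, -338.5], [464.1, -393.8]] c [ 498.3 -371. ]
[[562.4, -356.7], [558.4, -381.5], [554.8, -406.1]]
yaw x -9.25543094074626 -9.469416482486958 y 80.7258343520755 80.52529093490469 d 59.923027507293114 56.314400712279834
riser yaw 81.34758943132472 49.93406485627824
rel 60.97073886555083 -1.1040210598464064
scene [[463.2, -395.5], [472.6, -339.5], [532.2, -349.3]] c [ 489.3 -361.5]
[[554.1, -407.0], [557.9, -382.6], [561.9, -358.1]]
riser yaw -99.09214505712815 49.4711737060996
```

Both cameras agree: base centre (498,-371.6), yaw -9.35°. Riser A sits about 1.4 mm inside flush, which is acceptable. Now I'll grasp the second riser.

step_arm(moves=[{"dp": [2.2, 2.4, 10], "dr": [0, 0, -0.066], "fingers": 0.43}, {"dp": [0, 0, 30], "dr": [0, 0, 0], "fingers": 0.43}, {"dp": [0, 0, 30], "dr": [0, 0, 0], "fingers": 0.43}, {"dp": [0, 0, 20], "dr": [0, 0, 0], "fingers": 0.43}, {"dp": [0, 0, 17], "dr": [0, 0, 0], "fingers": 0.43}])

```text
time_s: 11.7
tool_pos: [0.6198, 0.2539, 0.0187]
tool_rot: [-180.0, 0.0, 177.7]
force: [0.0, -0.4, -0.3]
grip_width: 0.0494
grasp_force: 0.0
```

step_arm(moves=[{"dp": [0, 0, 0], "dr": [0, 0, 0], "fingers": 0.6}, {"dp": [0, 0, 0], "dr": [0, 0, 0], "fingers": 0.7}, {"dp": [0, 0, 0], "dr": [0, 0, 0], "fingers": 0.8}, {"dp": [0, 0, 0], "dr": [0, 0, 0], "fingers": 0.9}, {"dp": [0, 0, 0], "dr": [0, 0, 0], "fingers": 0.9}])

```text
time_s: 12.32
tool_pos: [0.62, 0.2536, 0.0201]
tool_rot: [-180.0, 0.1, 177.8]
force: [-1.0, -3.1, 5.3]
grip_width: 0.0248
grasp_force: 39.9
```

step_arm(moves=[{"dp": [0, 0, -4], "dr": [0, 0, 0], "fingers": 0.9}, {"dp": [0, 0, -20], "dr": [0, 0, 0], "fingers": 0.9}, {"dp": [0, 0, -30], "dr": [0, 0, 0], "fingers": 0.9}, {"dp": [0, 0, -40], "dr": [0, 0, 0], "fingers": 0.9}, {"dp": [0, 0, -36], "dr": [0, 0, 0], "fingers": 0.9}])

```text
time_s: 12.95
tool_pos: [0.619, 0.2545, 0.1509]
tool_rot: [180.0, 0.0, 177.9]
force: [1.1, 0.3, -6.7]
grip_width: 0.025
grasp_force: 39.9
```

```bash
python3 -c "
from h import *
nav(.4373,-.3602,.15,80.65)"
```

```text
t 12.95 at [619.  254.5 150.9] [180.    0.  177.9] q7 44.0 w 25.0 gf 39.9
dr_z 1.697 ( -97.2 deg) dp@tgtyaw [-636.   -79.4    0.9] dp@cur [ 158.8 -621.     0.9]
```

step_arm(moves=[{"dp": [0, 0, 0], "dr": [0, 0, 0.18], "fingers": 0.9}, {"dp": [0, 0, 0], "dr": [0, 0, 0.18], "fingers": 0.9}, {"dp": [0, 0, 0], "dr": [0, 0, 0.18], "fingers": 0.9}, {"dp": [0, 0, 0], "dr": [0, 0, 0.18], "fingers": 0.9}, {"dp": [0, 0, 0], "dr": [0, 0, 0.18], "fingers": 0.9}])

```text
time_s: 13.58
tool_pos: [0.6187, 0.2546, 0.1494]
tool_rot: [-180.0, -0.0, 126.0]
force: [-0.4, 0.5, -6.7]
grip_width: 0.0247
grasp_force: 39.9
```

step_arm(moves=[{"dp": [0, 0, 0], "dr": [0, 0, 0.18], "fingers": 0.9}, {"dp": [0, 0, 0], "dr": [0, 0, 0.18], "fingers": 0.9}, {"dp": [0, 0, 0], "dr": [0, 0, 0.18], "fingers": 0.9}, {"dp": [0, 0, 0], "dr": [0, 0, 0.18], "fingers": 0.9}, {"dp": [0, 0, 0], "dr": [0, 0, 0.077], "fingers": 0.9}])

```text
time_s: 14.2
tool_pos: [0.6186, 0.2548, 0.1494]
tool_rot: [-180.0, -0.0, 80.5]
force: [0.3, 0.2, -6.2]
grip_width: 0.025
grasp_force: 39.9
```

step_arm(moves=[{"dp": [-57.8, -7.2, 0], "dr": [0, 0, 0], "fingers": 0.9}, {"dp": [-57.8, -7.2, 0], "dr": [0, 0, 0], "fingers": 0.9}, {"dp": [-57.8, -7.2, 0], "dr": [0, 0, 0], "fingers": 0.9}, {"dp": [-57.8, -7.2, 0], "dr": [0, 0, 0], "fingers": 0.9}, {"dp": [-57.8, -7.2, 0], "dr": [0, 0, 0], "fingers": 0.9}])

```text
time_s: 14.82
tool_pos: [0.5357, -0.0259, 0.1495]
tool_rot: [180.0, -0.0, 80.7]
force: [1.2, -1.2, -5.3]
grip_width: 0.0246
grasp_force: 39.9
```

step_arm(moves=[{"dp": [-57.8, -7.2, 0], "dr": [0, 0, 0], "fingers": 0.9}, {"dp": [-57.8, -7.2, 0], "dr": [0, 0, 0], "fingers": 0.9}, {"dp": [-57.8, -7.2, 0], "dr": [0, 0, 0], "fingers": 0.9}, {"dp": [-57.8, -7.2, 0], "dr": [0, 0, 0], "fingers": 0.9}, {"dp": [-57.8, -7.2, 0], "dr": [0, 0, 0], "fingers": 0.9}])

```text
time_s: 15.45
tool_pos: [0.4538, -0.3049, 0.1497]
tool_rot: [179.9, -0.0, 80.7]
force: [1.2, -0.8, -6.0]
grip_width: 0.0246
grasp_force: 39.9
```

```bash
python3 -c "
from h import *
nav(.4373,-.3602,.10,80.65)"
```

```text
t 15.45 at [ 453.8 -304.9  149.7] [179.9  -0.   80.7] q7 18.0 w 24.6 gf 39.9
dr_z 0.001 ( -0.1 deg) dp@tgtyaw [-57.2  -7.3  49.7] dp@cur [-57.2  -7.4  49.7]
```

step_arm(moves=[{"dp": [-57.2, -7.4, 0], "dr": [0, 0, 0], "fingers": 0.9}, {"dp": [0, 0, 30], "dr": [0, 0, 0], "fingers": 0.9}, {"dp": [0, 0, 30], "dr": [0, 0, 0], "fingers": 0.9}, {"dp": [0, 0, 25], "dr": [0, 0, 0], "fingers": 0.9}, {"dp": [0, 0, 10], "dr": [0, 0, 0], "fingers": 0.9}])

```text
time_s: 16.08
tool_pos: [0.4369, -0.358, 0.0527]
tool_rot: [-179.9, -0.1, 80.7]
force: [0.8, -0.0, -5.0]
grip_width: 0.0246
grasp_force: 39.9
```

```bash
python3 -c "
from h import *
nav(.4373,-.3602,.0405,80.65)"
```

```text
t 16.07 at [ 436.9 -358.    52.7] [-1.799e+02 -1.000e-01  8.070e+01] q7 21.0 w 24.6 gf 39.9
dr_z 0.001 ( -0.0 deg) dp@tgtyaw [-2.1  0.8 12.2] dp@cur [-2.1  0.8 12.2]
```

step_arm(moves=[{"dp": [-2.1, 0.8, 4], "dr": [0, 0, 0], "fingers": 0.9}, {"dp": [0, 0, 4], "dr": [0, 0, 0], "fingers": 0.9}, {"dp": [0, 0, 3], "dr": [0, 0, 0], "fingers": 0.9}, {"dp": [0, 0, 1.5], "dr": [0, 0, 0], "fingers": 0.9}, {"dp": [0, 0, 0], "dr": [0, 0, 0], "fingers": 0.9}])

```text
time_s: 16.7
tool_pos: [0.4378, -0.362, 0.0417]
tool_rot: [180.0, 0.0, 80.6]
force: [0.2, 0.0, -6.1]
grip_width: 0.0247
grasp_force: 39.9
```

step_arm(moves=[{"dp": [0, 0, 0], "dr": [0, 0, 0], "fingers": 0.5}, {"dp": [0, 0, 0], "dr": [0, 0, 0], "fingers": 0.4}, {"dp": [0, 0, 0], "dr": [0, 0, 0], "fingers": 0.3}, {"dp": [0, 0, -20], "dr": [0, 0, 0], "fingers": 0.3}, {"dp": [0, 0, -35], "dr": [0, 0, 0], "fingers": 0.3}])

```text
time_s: 17.32
tool_pos: [0.437, -0.3613, 0.0962]
tool_rot: [-179.9, -0.1, 80.6]
force: [-0.5, -0.2, 0.3]
grip_width: 0.0593
grasp_force: 0.0
```

step_arm(moves=[{"dp": [0, 0, -30], "dr": [0, 0, 0], "fingers": 0.1}, {"dp": [60, 0, -20], "dr": [0, 0, 0], "fingers": 0.1}, {"dp": [60, 0, 0], "dr": [0, 0, 0], "fingers": 0.1}, {"dp": [60, 0, 0], "dr": [0, 0, 0], "fingers": 0.1}, {"dp": [60, 0, 0], "dr": [0, 0, 0], "fingers": 0.1}])

```text
time_s: 17.95
tool_pos: [0.4773, -0.1241, 0.147]
tool_rot: [179.9, 0.0, 80.6]
force: [0.5, -0.6, 0.0]
grip_width: 0.0782
grasp_force: 0.0
```

step_arm(moves=[{"dp": [60, 0, 0], "dr": [0, 0, 0.18], "fingers": 0.1}, {"dp": [0, 0, 0], "dr": [0, 0, 0.18], "fingers": 0.1}, {"dp": [0, 0, 0], "dr": [0, 0, 0.18], "fingers": 0.1}, {"dp": [0, 0, 0], "dr": [0, 0, 0.18], "fingers": 0.1}, {"dp": [0, 0, 0], "dr": [0, 0, 0.18], "fingers": 0.1}])

```text
time_s: 18.58
tool_pos: [0.4863, -0.0721, 0.1467]
tool_rot: [180.0, -0.0, 29.7]
force: [-0.1, -0.3, -0.4]
grip_width: 0.0783
grasp_force: 0.0
```

```bash
python3 -c "
from h import *
nav(.4565,.185,.15,-9.3)
im=env.read_camera('top')[:,:,::-1];cv2.imwrite('pics/t5.png',im)
c=cv2.resize(im[175:265,445:505],None,fx=6.5,fy=6.5,interpolation=2);s=env.read_camera('scene')[:,:,::-1];cv2.imwrite('pics/s5.png',s)
s=cv2.resize(s[165:245,135:225],None,fx=4.5,fy=4.5,interpolation=2);o=np.zeros((585,800,3),np.uint8);o[:,:390]=c;o[:360,394:799]=s;cv2.imwrite('pics/c5.png',o)"
```

```text
t 18.57 at [486.3 -72.1 146.7] [180.   -0.   29.7] q7 -57.0 w 78.3 gf 0.0
dr_z 0.68 ( -39.0 deg) dp@tgtyaw [ -71.  -249.    -3.3] dp@cur [ 101.5 -238.2   -3.3]
```

View pics/c5.png

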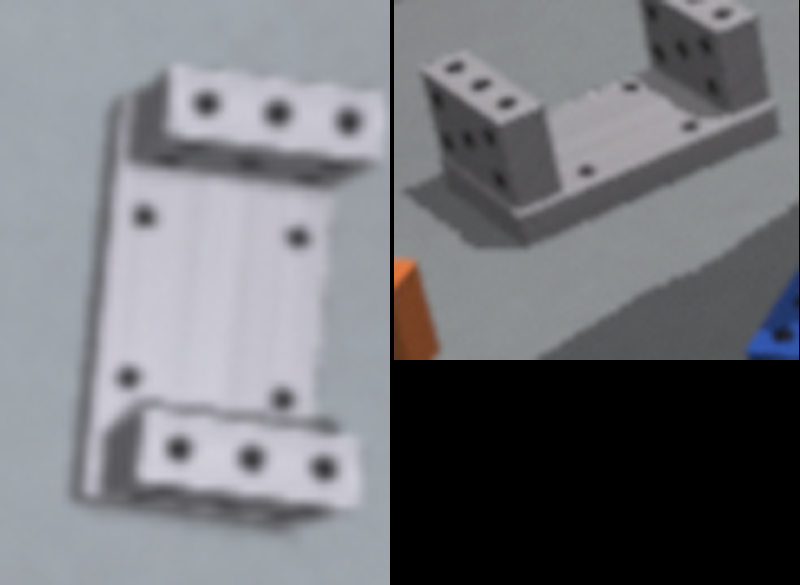

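Both risers are standing. The near one's holes are at crop (179,449), (251,459), (323,468). I'll measure their offsets and the tin.

```bash
python3 - <<'E'
from h import *
T=cv2.imread('pics/t5.png');A=lambda P:uncrop(P,6.5,445,175)
b=unproj('top',cen(T,A([(145,216),(298,237),(128,377),(281,399)])),.02)[:,:2]*1000
c=b.mean(0);y=np.radians(-9.35);e=np.array([np.cos(y),np.sin(y)]);f=np.array([-e[1],e[0]])
for P in([(206,103),(277,113),(349,122)],[(179,449),(251,459),(323,468)]):
    q=unproj('top',cen(T,A(P)),.07)[:,:2]*1000
    print(q[1].round(1),'rel',((q.mean(0)-c)@e).round(2),((q.mean(0)-c)@f).round(2),'yaw',np.degrees(np.arctan2(*(q[0]-q[2])[::-1])).round(2))
print(c)
S=cv2.imread('pics/s5.png');Q=lambda P:uncrop(np.array(P)-[394,0],4.5,135,165)
b=unproj('scene',cen(S,Q([(587,171),(630,87),(690,126)]),2),.02)[:,:2]*1000;print(b.round(1))
q=unproj('scene',cen(S,Q([(723,13)]),2),.07)[:,:2]*1000;print(q)
E
```

```text
[ 558.4 -381.5] rel 61.1 -0.47 yaw 81.33
[ 436.9 -363.6] rel -61.81 -2.61 yaw 81.04
[ 498.31846167 -371.03490211]
[[ 532.2 -349.3]
 [ 463.1 -395.5]
 [ 472.4 -339.6]]
[[ 439.99141378 -340.27889431]]
```

Riser offsets along the plate are +61.1 and -61.8 mm (ideal ±62.5). Across, they are -0.5 and -2.6 mm, which I'll accept. Next is the tin.

step_arm(moves=[{"dp": [0, 0, 0], "dr": [0, 0, 0.17], "fingers": 0}, {"dp": [0, 0, 0], "dr": [0, 0, 0.17], "fingers": 0}, {"dp": [0, 0, 0], "dr": [0, 0, 0.17], "fingers": 0}, {"dp": [0, 0, 0], "dr": [0, 0, 0.17], "fingers": 0}, {"dp": [0, 0, 0], "dr": [0, 0, 0], "fingers": 0}], squeeze=12)

```text
time_s: 19.3
tool_pos: [0.4862, -0.0722, 0.1465]
tool_rot: [180.0, -0.0, -8.7]
force: [0.1, -0.8, 1.5]
grip_width: 0.0872
grasp_force: 0.0
```

step_arm(moves=[{"dp": [-14.1, -49.8, 0], "dr": [0, 0, 0], "fingers": 0}, {"dp": [-14.1, -49.8, 0], "dr": [0, 0, 0], "fingers": 0}, {"dp": [-14.1, -49.8, 0], "dr": [0, 0, 0], "fingers": 0}, {"dp": [-14.1, -49.8, 0], "dr": [0, 0, 0], "fingers": 0}, {"dp": [-14.1, -49.8, 0], "dr": [0, 0, 0], "fingers": 0}])

```text
time_s: 19.92
tool_pos: [0.455, 0.1862, 0.1466]
tool_rot: [180.0, -0.1, -8.6]
force: [1.0, 0.2, 0.3]
grip_width: 0.087
grasp_force: 0.0
```

step_arm(moves=[{"dp": [0, 0, 0], "dr": [0, 0, 0], "fingers": 0}, {"dp": [0, 0, 30], "dr": [0, 0, 0], "fingers": 0}, {"dp": [0, 0, 30], "dr": [0, 0, 0], "fingers": 0}, {"dp": [0, 0, 30], "dr": [0, 0, 0], "fingers": 0}, {"dp": [0, 0, 15], "dr": [0, 0, 0], "fingers": 0}])

```text
time_s: 20.55
tool_pos: [0.4545, 0.1832, 0.0398]
tool_rot: [179.9, 0.1, -8.8]
force: [-0.1, 0.1, -0.1]
grip_width: 0.0871
grasp_force: 0.0
```

```bash
python3 -c "
from h import *
nav(.4570,.1855,.006,-9.3)"
```

```text
t 20.55 at [454.5 183.2  39.8] [ 1.799e+02  1.000e-01 -8.800e+00] q7 -134.0 w 87.1 gf 0.0
dr_z 0.008 ( -0.5 deg) dp@tgtyaw [ 2.1 -2.6 33.8] dp@cur [ 2.1 -2.6 33.8]
```

step_arm(moves=[{"dp": [2.1, -2.6, 10], "dr": [0, 0, 0.008], "fingers": 0}, {"dp": [0, 0, 12], "dr": [0, 0, 0], "fingers": 0}, {"dp": [0, 0, 8], "dr": [0, 0, 0], "fingers": 0}, {"dp": [0, 0, 4], "dr": [0, 0, 0], "fingers": 0.1}, {"dp": [0, 0, 0], "dr": [0, 0, 0], "fingers": 0.2}])

```text
time_s: 21.18
tool_pos: [0.4576, 0.1869, 0.0072]
tool_rot: [180.0, 0.0, -9.4]
force: [-0.7, 0.2, 0.7]
grip_width: 0.0751
grasp_force: 0.0
```

step_arm(moves=[{"dp": [0, 0, 0], "dr": [0, 0, 0], "fingers": 0.3}, {"dp": [0, 0, 0], "dr": [0, 0, 0], "fingers": 0.4}, {"dp": [0, 0, 0], "dr": [0, 0, 0], "fingers": 0.45}, {"dp": [0, 0, 0], "dr": [0, 0, 0], "fingers": 0.45}, {"dp": [0, 0, 0], "dr": [0, 0, 0], "fingers": 0.45}])

```text
time_s: 21.8
tool_pos: [0.4579, 0.1871, 0.0076]
tool_rot: [-180.0, -0.0, -9.4]
force: [0.3, 0.3, 2.7]
grip_width: 0.0586
grasp_force: 12.0
```

step_arm(moves=[{"dp": [0, 0, -5], "dr": [0, 0, 0], "fingers": 0.45}, {"dp": [0, 0, -30], "dr": [0, 0, 0], "fingers": 0.45}, {"dp": [0, 0, -40], "dr": [0, 0, 0], "fingers": 0.45}, {"dp": [0, 0, -40], "dr": [0, 0, 0], "fingers": 0.45}, {"dp": [0, 0, -35], "dr": [0, 0, 0], "fingers": 0.45}])

```text
time_s: 22.42
tool_pos: [0.4574, 0.1869, 0.1587]
tool_rot: [180.0, -0.0, -9.4]
force: [0.0, -0.5, -1.1]
grip_width: 0.0586
grasp_force: 12.0
```

```bash
python3 -c "
from h import *
nav(.499,-.371,.15,-9.3)"
```

```text
t 22.43 at [457.4 186.9 158.7] [180.   -0.   -9.4] q7 -128.0 w 58.6 gf 12.0
dr_z -0.002 ( 0.1 deg) dp@tgtyaw [131.2 543.9   8.7] dp@cur [132.1 543.6   8.7]
```

step_arm(moves=[{"dp": [13.2, 54.4, 0], "dr": [0, 0, 0], "fingers": 0.45}, {"dp": [13.2, 54.4, 0], "dr": [0, 0, 0], "fingers": 0.45}, {"dp": [13.2, 54.4, 0], "dr": [0, 0, 0], "fingers": 0.45}, {"dp": [13.2, 54.4, 0], "dr": [0, 0, 0], "fingers": 0.45}, {"dp": [13.2, 54.4, 0], "dr": [0, 0, 0], "fingers": 0.45}])

```text
time_s: 23.05
tool_pos: [0.4779, -0.0939, 0.1574]
tool_rot: [180.0, -0.0, -9.4]
force: [0.9, 0.8, -0.7]
grip_width: 0.0582
grasp_force: 12.0
```

step_arm(moves=[{"dp": [13.2, 54.4, 0], "dr": [0, 0, 0], "fingers": 0.45}, {"dp": [13.2, 54.4, 0], "dr": [0, 0, 0], "fingers": 0.45}, {"dp": [13.2, 54.4, 0], "dr": [0, 0, 0], "fingers": 0.45}, {"dp": [13.2, 54.4, 0], "dr": [0, 0, 0], "fingers": 0.45}, {"dp": [13.2, 54.4, 0], "dr": [0, 0, 0], "fingers": 0.45}])

```text
time_s: 23.68
tool_pos: [0.4986, -0.3729, 0.1571]
tool_rot: [-180.0, 0.0, -9.4]
force: [1.0, 0.1, -0.0]
grip_width: 0.0584
grasp_force: 12.0
```

step_arm(moves=[{"dp": [0, 0, 0], "dr": [0, 0, 0], "fingers": 0.45}, {"dp": [0, 0, 20], "dr": [0, 0, 0], "fingers": 0.45}, {"dp": [0, 0, 20], "dr": [0, 0, 0], "fingers": 0.45}, {"dp": [0, 0, 20], "dr": [0, 0, 0], "fingers": 0.45}, {"dp": [0, 0, 10], "dr": [0, 0, 0], "fingers": 0.45}])

```text
time_s: 24.3
tool_pos: [0.4981, -0.3699, 0.085]
tool_rot: [-179.9, 0.2, -9.3]
force: [-1.2, 0.0, -1.0]
grip_width: 0.0586
grasp_force: 12.0
```

```bash
python3 -c "
from h import *
nav(.499,-.371,.028,-9.3)"
```

```text
t 24.3 at [ 498.1 -369.9   85. ] [-179.9    0.2   -9.3] q7 -71.0 w 58.6 gf 12.0
dr_z -0.001 ( 0.0 deg) dp@tgtyaw [ 1.1  0.9 57. ] dp@cur [ 1.1  0.9 57. ]
```

step_arm(moves=[{"dp": [1, 0.9, 15], "dr": [0, 0, 0], "fingers": 0.45}, {"dp": [0, 0, 15], "dr": [0, 0, 0], "fingers": 0.45}, {"dp": [0, 0, 15], "dr": [0, 0, 0], "fingers": 0.45}, {"dp": [0, 0, 8], "dr": [0, 0, 0], "fingers": 0.45}, {"dp": [0, 0, 2.5], "dr": [0, 0, 0], "fingers": 0.45}])

```text
time_s: 24.92
tool_pos: [0.4995, -0.3722, 0.0311]
tool_rot: [-180.0, 0.0, -9.4]
force: [-0.3, 0.6, -1.3]
grip_width: 0.0583
grasp_force: 12.0
```

step_arm(moves=[{"dp": [0, 0, 0], "dr": [0, 0, 0], "fingers": 0.45}, {"dp": [0, 0, 0], "dr": [0, 0, 0], "fingers": 0.2}, {"dp": [0, 0, 0], "dr": [0, 0, 0], "fingers": 0.1}, {"dp": [0, 0, 0], "dr": [0, 0, 0], "fingers": 0.1}, {"dp": [0, 0, -20], "dr": [0, 0, 0], "fingers": 0.1}])

```text
time_s: 25.55
tool_pos: [0.4985, -0.3716, 0.051]
tool_rot: [-179.9, 0.2, -9.4]
force: [-0.1, -0.2, -0.4]
grip_width: 0.0777
grasp_force: 0.0
```

step_arm(moves=[{"dp": [0, 0, -30], "dr": [0, 0, 0], "fingers": 0}, {"dp": [0, 0, -40], "dr": [0, 0, 0], "fingers": 0}, {"dp": [0, -20, -30], "dr": [0, 0, 0], "fingers": 0}, {"dp": [0, -60, 0], "dr": [0, 0, 0], "fingers": 0}, {"dp": [0, -60, 0], "dr": [0, 0, 0], "fingers": 0}])

```text
time_s: 26.18
tool_pos: [0.5235, -0.2333, 0.1542]
tool_rot: [179.9, -0.2, -9.5]
force: [-0.2, -0.0, -0.8]
grip_width: 0.087
grasp_force: 0.0
```

step_arm(moves=[{"dp": [0, -60, 0], "dr": [0, 0, 0], "fingers": 0}, {"dp": [0, -60, 0], "dr": [0, 0, 0], "fingers": 0}, {"dp": [0, -60, 0], "dr": [0, 0, 0], "fingers": 0}, {"dp": [0, -60, 0], "dr": [0, 0, 0], "fingers": 0}, {"dp": [0, -60, 0], "dr": [0, 0, 0], "fingers": 0}])

```text
time_s: 26.8
tool_pos: [0.5724, 0.0635, 0.1538]
tool_rot: [180.0, -0.2, -9.4]
force: [0.0, -1.1, -0.5]
grip_width: 0.0871
grasp_force: 0.0
```

```bash
python3 -c "
from h import *
nav(.4755,.365,.1,20.6)
im=env.read_camera('top')[:,:,::-1];cv2.imwrite('pics/t6.png',im)
c=cv2.resize(im[175:265,445:505],None,fx=6.5,fy=6.5,interpolation=2);s=env.read_camera('scene')[:,:,::-1];cv2.imwrite('pics/s6.png',s)
s=cv2.resize(s[165:245,135:225],None,fx=4.5,fy=4.5,interpolation=2);o=np.zeros((585,800,3),np.uint8);o[:,:390]=c;o[:360,394:799]=s;cv2.imwrite('pics/c6.png',o)"
```

```text
t 26.8 at [572.4  63.5 153.8] [180.   -0.2  -9.4] q7 -116.0 w 87.1 gf 0.0
dr_z -0.524 ( 30.0 deg) dp@tgtyaw [  15.4 -316.3   53.8] dp@cur [-145.  -281.6   53.8]
```

View pics/c6.png

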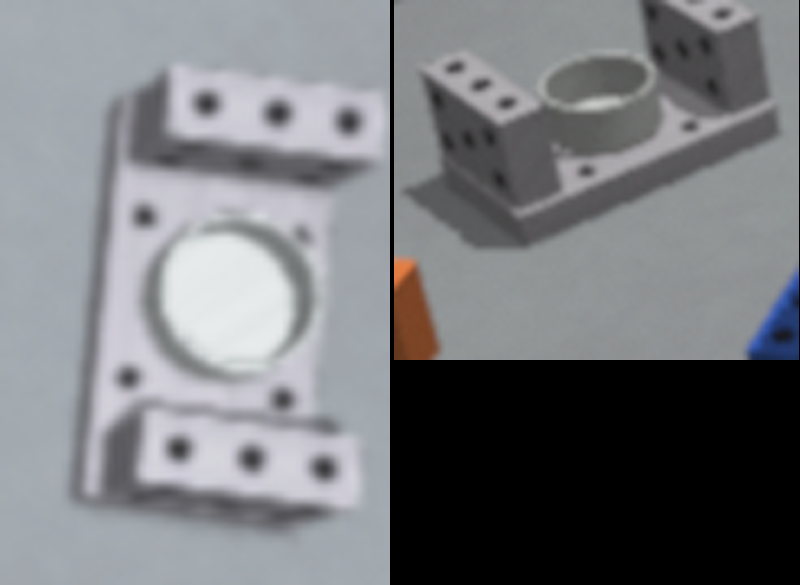

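The tin sits midway between the risers, rim centred near crop (230,297). Next is the mould plate; I'll check its centre by its four corner holes.

```bash
python3 - <<'E'
from h import *
T=cv2.imread('pics/top0.png')
q=unproj('top',cen(T,uncrop([(57,339),(131,311),(201,506),(125,535)],3.7,130,125)),.016)[:,:2]*1000
print(q.round(1).tolist(),q.mean(0),[np.degrees(np.arctan2(*(a-b)[::-1])).round(2) for a,b in((q[0],q[3]),(q[1],q[2]))])
print('tin',unproj('top',uncrop([(230,297)],6.5,445,175),.048))
nav(.4755,.365,.1,20.6)
E
```

```text
[[529.1, 412.8], [546.5, 365.6], [425.3, 309.4], [403.3, 366.6]] [476.05911337 363.5914373 ] [np.float64(20.13), np.float64(24.87)]
tin [[ 0.49722018 -0.36774936  0.048     ]]
t 26.9 at [571.8  71.8 154.1] [-1.797e+02 -1.000e-01 -8.700e+00] q7 -115.0 w 87.2 gf 0.0
dr_z -0.511 ( 29.3 deg) dp@tgtyaw [  13.  -308.3   54.1] dp@cur [-139.6 -275.2   54.1]
```

step_arm(moves=[{"dp": [0, 0, 0], "dr": [0, 0, -0.17], "fingers": 0}, {"dp": [0, 0, 0], "dr": [0, 0, -0.17], "fingers": 0}, {"dp": [0, 0, 0], "dr": [0, 0, -0.171], "fingers": 0}, {"dp": [2.2, -51.4, 0], "dr": [0, 0, 0], "fingers": 0}, {"dp": [2.2, -51.4, 0], "dr": [0, 0, 0], "fingers": 0}], squeeze=40)

```text
time_s: 27.52
tool_pos: [0.5412, 0.1602, 0.1533]
tool_rot: [180.0, -0.1, 19.7]
force: [1.2, 0.1, -1.0]
grip_width: 0.087
grasp_force: 0.0
```

step_arm(moves=[{"dp": [2.2, -51.4, 0], "dr": [0, 0, 0], "fingers": 0}, {"dp": [2.2, -51.4, 0], "dr": [0, 0, 0], "fingers": 0}, {"dp": [2.2, -51.4, 0], "dr": [0, 0, 0], "fingers": 0}, {"dp": [2.2, -51.4, 0], "dr": [0, 0, 0], "fingers": 0}, {"dp": [0, 0, 0], "dr": [0, 0, 0], "fingers": 0}])

```text
time_s: 28.15
tool_pos: [0.4762, 0.3618, 0.1536]
tool_rot: [-179.8, -0.1, 20.4]
force: [0.6, -0.1, -0.3]
grip_width: 0.0871
grasp_force: 0.0
```

step_arm(moves=[{"dp": [0, 0, 30], "dr": [0, 0, 0], "fingers": 0}, {"dp": [0, 0, 30], "dr": [0, 0, 0], "fingers": 0}, {"dp": [0, 0, 30], "dr": [0, 0, 0], "fingers": 0}, {"dp": [0, 0, 20], "dr": [0, 0, 0], "fingers": 0}, {"dp": [0, 0, 5], "dr": [0, 0, 0], "fingers": 0}])

```text
time_s: 28.78
tool_pos: [0.4794, 0.3551, 0.0361]
tool_rot: [180.0, 0.1, 19.8]
force: [-0.1, -0.6, 0.6]
grip_width: 0.0872
grasp_force: 0.0
```

```bash
python3 -c "
from h import *
nav(.4755,.365,.004,20.6)"
```

```text
t 28.77 at [479.4 355.1  36.1] [1.80e+02 1.00e-01 1.98e+01] q7 -125.0 w 87.2 gf 0.0
dr_z -0.014 ( 0.8 deg) dp@tgtyaw [ -0.2 -10.6  32.1] dp@cur [ -0.3 -10.6  32.1]
```

step_arm(moves=[{"dp": [-0.3, -10.6, 0], "dr": [0, 0, -0.014], "fingers": 0}, {"dp": [0, 0, 0], "dr": [0, 0, 0], "fingers": 0}, {"dp": [0, 0, 8], "dr": [0, 0, 0], "fingers": 0}, {"dp": [0, 0, 8], "dr": [0, 0, 0], "fingers": 0}, {"dp": [0, 0, 8], "dr": [0, 0, 0], "fingers": 0}])

```text
time_s: 29.4
tool_pos: [0.4754, 0.3657, 0.012]
tool_rot: [180.0, 0.0, 20.7]
force: [0.5, 0.7, -0.0]
grip_width: 0.0874
grasp_force: 0.0
```

```bash
python3 -c "
from h import *
nav(.4755,.365,.004,20.6)"
```

```text
t 29.4 at [475.4 365.7  12. ] [180.    0.   20.7] q7 -127.0 w 87.4 gf 0.0
dr_z 0.001 ( -0.1 deg) dp@tgtyaw [-0.1  0.7  8. ] dp@cur [-0.1  0.7  8. ]
```

step_arm(moves=[{"dp": [0, 0.7, 5], "dr": [0, 0, 0], "fingers": 0}, {"dp": [0, 0, 3], "dr": [0, 0, 0], "fingers": 0.1}, {"dp": [0, 0, 0], "dr": [0, 0, 0], "fingers": 0.2}, {"dp": [0, 0, 0], "dr": [0, 0, 0], "fingers": 0.3}, {"dp": [0, 0, 0], "dr": [0, 0, 0], "fingers": 0.4}])

```text
time_s: 30.02
tool_pos: [0.476, 0.3652, 0.005]
tool_rot: [180.0, -0.0, 20.7]
force: [-0.5, -0.5, 0.7]
grip_width: 0.0637
grasp_force: 40.0
```

step_arm(moves=[{"dp": [0, 0, 0], "dr": [0, 0, 0], "fingers": 0.4}, {"dp": [0, 0, 0], "dr": [0, 0, 0], "fingers": 0.4}, {"dp": [0, 0, -5], "dr": [0, 0, 0], "fingers": 0.4}, {"dp": [0, 0, -20], "dr": [0, 0, 0], "fingers": 0.4}, {"dp": [0, 0, -30], "dr": [0, 0, 0], "fingers": 0.4}])

```text
time_s: 30.65
tool_pos: [0.4746, 0.365, 0.06]
tool_rot: [180.0, 0.1, 20.7]
force: [-0.5, 0.6, -4.1]
grip_width: 0.063
grasp_force: 40.0
```

step_arm(moves=[{"dp": [0, 0, -40], "dr": [0, 0, 0], "fingers": 0.4}, {"dp": [0, 0, -40], "dr": [0, 0, 0.17], "fingers": 0.4}, {"dp": [0, 0, -40], "dr": [0, 0, 0.17], "fingers": 0.4}, {"dp": [0, 0, 0], "dr": [0, 0, 0.17], "fingers": 0.4}, {"dp": [0, 0, 0], "dr": [0, 0, 0], "fingers": 0.4}])

```text
time_s: 31.28
tool_pos: [0.4753, 0.3657, 0.1809]
tool_rot: [-180.0, -0.1, -8.4]
force: [-0.1, 0.2, -4.9]
grip_width: 0.0637
grasp_force: 40.0
```

```bash
python3 -c "
from h import *
nav(.499,-.371,.18,-9.35)
im=env.read_camera('top')[:,:,::-1];cv2.imwrite('pics/t7.png',im)
s=env.read_camera('scene')[:,:,::-1];cv2.imwrite('pics/s7.png',s)"
```

```text
t 31.27 at [475.3 365.7 180.9] [-1.8e+02 -1.0e-01 -8.4e+00] q7 -148.0 w 63.7 gf 40.0
dr_z 0.016 ( -0.9 deg) dp@tgtyaw [143.1 723.1   0.9] dp@cur [131.2 725.3   0.9]
```

View pics/s7.png

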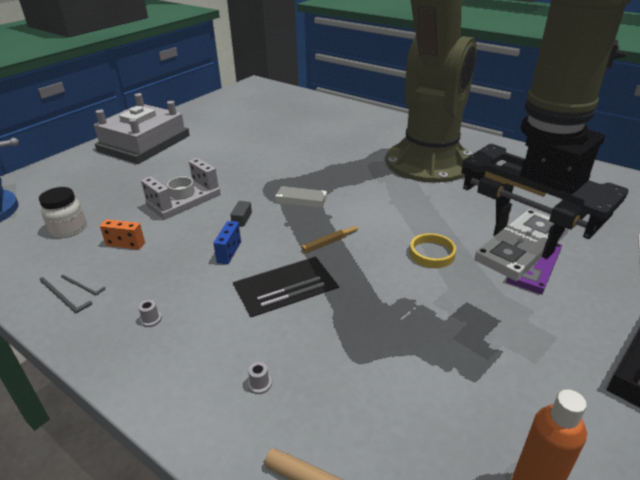

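The mould plate (530,242) is held level, and the base assembly (180,190) is intact. Carrying it over.

step_arm(moves=[{"dp": [10, 55.8, 0], "dr": [0, 0, 0], "fingers": 0.4}, {"dp": [10, 55.8, 0], "dr": [0, 0, 0], "fingers": 0.4}, {"dp": [10, 55.8, 0], "dr": [0, 0, 0], "fingers": 0.4}, {"dp": [10, 55.8, 0], "dr": [0, 0, 0], "fingers": 0.4}, {"dp": [10, 55.8, 0], "dr": [0, 0, 0], "fingers": 0.4}])

```text
time_s: 32.0
tool_pos: [0.4829, 0.0804, 0.1793]
tool_rot: [180.0, 0.0, -8.4]
force: [1.4, -0.6, -6.2]
grip_width: 0.0634
grasp_force: 40.0
```

step_arm(moves=[{"dp": [10, 55.8, 0], "dr": [0, 0, 0], "fingers": 0.4}, {"dp": [10, 55.8, 0], "dr": [0, 0, 0], "fingers": 0.4}, {"dp": [10, 55.8, 0], "dr": [0, 0, 0], "fingers": 0.4}, {"dp": [10, 55.8, 0], "dr": [0, 0, 0], "fingers": 0.4}, {"dp": [10, 55.8, 0], "dr": [0, 0, 0], "fingers": 0.4}])

```text
time_s: 32.62
tool_pos: [0.4911, -0.2024, 0.1791]
tool_rot: [-180.0, 0.1, -8.4]
force: [1.1, -0.2, -5.2]
grip_width: 0.0637
grasp_force: 40.0
```

```bash
python3 -c "
from h import *
nav(.499,-.371,.18,-9.35)"
```

```text
t 32.62 at [ 491.1 -202.4  179.1] [-1.8e+02  1.0e-01 -8.4e+00] q7 -81.0 w 63.7 gf 40.0
dr_z 0.017 ( -1.0 deg) dp@tgtyaw [ 35.2 165.1  -0.9] dp@cur [ 32.3 165.7  -0.9]
```

step_arm(moves=[{"dp": [10.8, 55.2, 0], "dr": [0, 0, 0], "fingers": 0.4}, {"dp": [10.8, 55.2, 0], "dr": [0, 0, 0], "fingers": 0.4}, {"dp": [10.8, 55.2, 0], "dr": [0, 0, 0.017], "fingers": 0.4}, {"dp": [0, 0, 40], "dr": [0, 0, 0], "fingers": 0.4}, {"dp": [0, 0, 30], "dr": [0, 0, 0], "fingers": 0.4}])

```text
time_s: 33.25
tool_pos: [0.4978, -0.3696, 0.107]
tool_rot: [-179.9, 0.2, -9.5]
force: [1.0, 1.1, -5.6]
grip_width: 0.0637
grasp_force: 40.0
```

```bash
python3 -c "
from h import *
nav(.499,-.371,.0755,-9.35)
im=env.read_camera('top')[:,:,::-1];cv2.imwrite('pics/t8.png',im)
c=cv2.resize(im[165:275,435:515],None,fx=5.4,fy=5.4,interpolation=2);s=env.read_camera('scene')[:,:,::-1];cv2.imwrite('pics/s8.png',s)"
```

```text
t 33.25 at [ 497.8 -369.6  107. ] [-179.9    0.2   -9.5] q7 -69.0 w 63.7 gf 40.0
dr_z -0.002 ( 0.1 deg) dp@tgtyaw [ 1.4  1.1 31.5] dp@cur [ 1.4  1.1 31.5]
```

step_arm(moves=[{"dp": [1.4, 1.1, 10], "dr": [0, 0, 0], "fingers": 0.4}, {"dp": [0, 0, 10], "dr": [0, 0, 0], "fingers": 0.4}, {"dp": [0, 0, 6], "dr": [0, 0, 0], "fingers": 0.4}, {"dp": [0, 0, 2], "dr": [0, 0, 0], "fingers": 0.4}, {"dp": [0, 0, 0], "dr": [0, 0, 0], "fingers": 0.4}])

```text
time_s: 33.98
tool_pos: [0.5003, -0.3712, 0.0821]
tool_rot: [180.0, -0.0, -9.5]
force: [0.2, 0.1, -5.6]
grip_width: 0.0634
grasp_force: 40.0
```

```bash
python3 -c "
from h import *
nav(.499,-.371,.075,-9.35);print(env.get_obs()['force'])"
```

```text
t 33.98 at [ 500.3 -371.2   82.1] [180.   -0.   -9.5] q7 -69.0 w 63.4 gf 40.0
dr_z -0.003 ( 0.2 deg) dp@tgtyaw [-1.3  0.   7.1] dp@cur [-1.3  0.   7.1]
[ 0.19353523  0.08534078 -5.62026033]
```

step_arm(moves=[{"dp": [-1.3, 0, 3], "dr": [0, 0, 0], "fingers": 0.4}, {"dp": [0, 0, 2], "dr": [0, 0, 0], "fingers": 0.4}, {"dp": [0, 0, 1], "dr": [0, 0, 0], "fingers": 0.4}, {"dp": [0, 0, 0], "dr": [0, 0, 0], "fingers": 0.4}, {"dp": [0, 0, 0], "dr": [0, 0, 0], "fingers": 0.4}])

```text
time_s: 34.6
tool_pos: [0.499, -0.3709, 0.0759]
tool_rot: [180.0, -0.0, -9.5]
force: [0.6, -0.1, -6.0]
grip_width: 0.0636
grasp_force: 40.0
```

```bash
python3 -c "
from h import *
nav(.499,-.371,.075,-9.35);print(env.get_obs()['force'])"
```

```text
t 34.6 at [ 499.  -370.9   75.9] [180.   -0.   -9.5] q7 -69.0 w 63.6 gf 40.0
dr_z -0.003 ( 0.2 deg) dp@tgtyaw [0.  0.1 0.9] dp@cur [0.  0.1 0.9]
[ 0.62041017 -0.14827956 -5.99246382]
```

Release about 1 mm above the risers, lift straight up and head for the drift.

step_arm(moves=[{"dp": [0, 0, 1], "dr": [0, 0, 0], "fingers": 0.4}, {"dp": [0, 0, 0], "dr": [0, 0, 0], "fingers": 0.4}, {"dp": [0, 0, 0], "dr": [0, 0, 0], "fingers": 0.2}, {"dp": [0, 0, 0], "dr": [0, 0, 0], "fingers": 0.1}, {"dp": [0, 0, 0], "dr": [0, 0, 0], "fingers": 0}])

```text
time_s: 35.22
tool_pos: [0.4994, -0.3713, 0.0756]
tool_rot: [180.0, -0.1, -9.5]
force: [-0.3, 0.2, -0.6]
grip_width: 0.0813
grasp_force: 0.0
```

step_arm(moves=[{"dp": [0, 0, -10], "dr": [0, 0, 0], "fingers": 0}, {"dp": [0, 0, -30], "dr": [0, 0, 0], "fingers": 0}, {"dp": [0, 0, -40], "dr": [0, 0, 0], "fingers": 0}, {"dp": [0, -40, 0], "dr": [0, 0, 0], "fingers": 0.3}, {"dp": [0, -60, 0], "dr": [0, 0, 0], "fingers": 0.5}])

```text
time_s: 35.85
tool_pos: [0.5156, -0.2737, 0.1565]
tool_rot: [179.9, -0.2, -9.8]
force: [1.2, -0.1, -1.1]
grip_width: 0.0742
grasp_force: 0.0
```

step_arm(moves=[{"dp": [0, -60, 0], "dr": [0, 0, 0], "fingers": 0.5}, {"dp": [0, -60, 0], "dr": [0, 0, 0], "fingers": 0.5}, {"dp": [0, -60, 0], "dr": [0, 0, 0], "fingers": 0.5}, {"dp": [0, 0, 0], "dr": [0, 0, 0.1], "fingers": 0.5}, {"dp": [0, 0, 0], "dr": [0, 0, 0.09], "fingers": 0.5}])

```text
time_s: 36.48
tool_pos: [0.5457, -0.0936, 0.1559]
tool_rot: [180.0, -0.1, -20.4]
force: [-0.2, 0.1, -0.2]
grip_width: 0.044
grasp_force: 0.0
```

```bash
python3 -c "
from h import *
nav(.4450,-.008,.1,-20)
im=env.read_camera('top')[:,:,::-1];cv2.imwrite('pics/t9.png',im)
c=cv2.resize(im[165:275,435:515],None,fx=5,fy=5,interpolation=2);s=env.read_camera('scene')[:,:,::-1];cv2.imwrite('pics/s9.png',s)
s=cv2.resize(s[150:240,135:225],None,fx=4.4,fy=4.4,interpolation=2);o=np.zeros((550,800,3),np.uint8);o[:,:400]=c;o[:396,404:800]=s;cv2.imwrite('pics/c9.png',o)"
```

```text
t 36.48 at [545.7 -93.6 155.9] [ 1.80e+02 -1.00e-01 -2.04e+01] q7 -107.0 w 44.0 gf 0.0
dr_z -0.008 ( 0.4 deg) dp@tgtyaw [-123.9  -46.    55.9] dp@cur [-124.3  -45.    55.9]
```

View pics/c9.png

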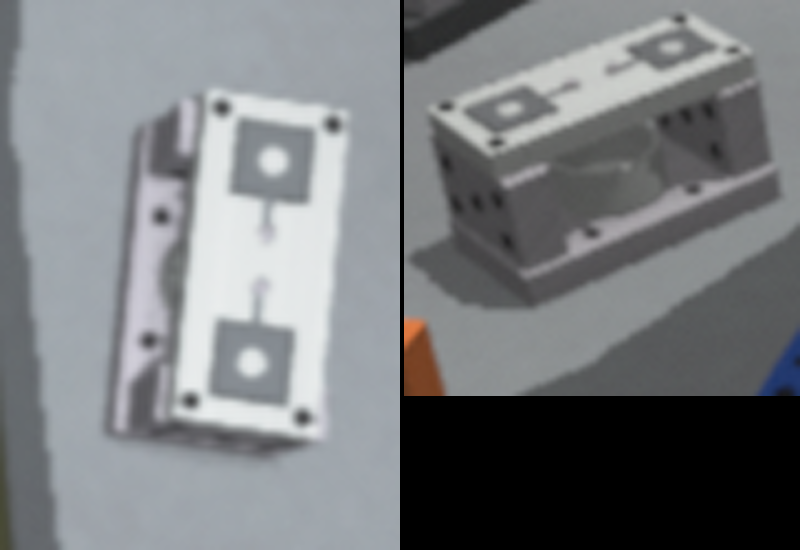

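The mould plate lies across both risers with its dowels at crop (267,232) and (260,287). I'll measure it and refine the drift by colour segmentation.

```bash
python3 - <<'E'
from h import *
T=cv2.imread('pics/t9.png');A=lambda P:uncrop(P,5,435,165)
p,e=fit('top',A([(204,88),(349,108),(322,438),(170,418)]),rect(.15,.064,.086));print('mould',p*[1000,1000,57.3],e)
q=unproj('top',cen(T,A([(222,107),(333,125),(302,417),(190,400)]),2),.086)[:,:2]*1000;print(q.mean(0),[np.degrees(np.arctan2(*(a-b)[::-1])).round(2) for a,b in((q[0],q[3]),(q[1],q[2]))])
T0=cv2.imread('pics/top0.png');h=cv2.cvtColor(T0,cv2.COLOR_BGR2HSV)
m=cv2.inRange(h,(8,90,90),(22,255,255));n,l,st,c=cv2.connectedComponentsWithStats(m)
for i in range(1,n):
    if abs(c[i]-[323,254]).max()<8 and st[i,4]>30:
        pts=np.argwhere(l==i)[:,::-1].astype(float);W=unproj('top',pts,.013)[:,:2]*1000
        mu=W.mean(0);u,s,v=np.linalg.svd(W-mu);d=v[0]*(-np.sign(v[0][0]));t=(W-mu)@d
        print('drift centroid',mu,'nose dir',np.degrees(np.arctan2(d[1],d[0])),'ext',t.min(),t.max(),'area',len(W),'bar mid',mu+d*((t.min()+t.max())/2-15))
E
```

```text
mould [ 498.01410866 -370.58753822   -9.25500833] 0.6047705941051099
[ 498.14604576 -370.79263479] [np.float64(-9.96), np.float64(-10.08)]
drift centroid [433.35399327  -4.19473616] nose dir 160.39273836607364 ext -60.331957617407554 68.57165478309963 area 299 bar mid [443.60325835  -7.84579905]
```

step_arm(moves=[{"dp": [-41.3, -15.3, 0], "dr": [0, 0, 0.003], "fingers": 0.5}, {"dp": [-41.3, -15.3, 0], "dr": [0, 0, 0], "fingers": 0.5}, {"dp": [-41.3, -15.3, 20], "dr": [0, 0, 0], "fingers": 0.5}, {"dp": [0, 0, 40], "dr": [0, 0, 0], "fingers": 0.5}, {"dp": [0, 0, 40], "dr": [0, 0, 0], "fingers": 0.5}], squeeze=25)

```text
time_s: 37.2
tool_pos: [0.4459, -0.0084, 0.055]
tool_rot: [180.0, -0.2, -20.4]
force: [-0.0, 0.0, 0.3]
grip_width: 0.0435
grasp_force: 0.0
```

```bash
python3 - <<'E'
from h import *
nav(.4445,-.0075,.005,-19.6)
T0=cv2.imread('pics/top0.png');g=T0.max(2)
m=(g<75).astype(np.uint8);m=cv2.morphologyEx(m,cv2.MORPH_CLOSE,np.ones((9,9)));n,l,st,c=cv2.connectedComponentsWithStats(m)
i=l[200,320];pts=np.argwhere(l==i)[:,::-1];W=(unproj('top',pts,.004)[:,:2]*1000).astype(np.float32)
r=cv2.minAreaRect(W);print(r,W.mean(0))
E
```

```text
t 37.2 at [445.9  -8.4  55. ] [180.   -0.2 -20.4] q7 -115.0 w 43.5 gf 0.0
dr_z -0.015 ( 0.8 deg) dp@tgtyaw [-1.7 -0.4 50. ] dp@cur [-1.7 -0.4 50. ]
((587.6333618164062, 10.050613403320312), (96.07804870605469, 166.37203979492188), 62.45874786376953) [586.7046    10.582624]
```

step_arm(moves=[{"dp": [-1.7, -0.4, 15], "dr": [0, 0, -0.015], "fingers": 0.5}, {"dp": [0, 0, 15], "dr": [0, 0, 0], "fingers": 0.5}, {"dp": [0, 0, 12], "dr": [0, 0, 0], "fingers": 0.5}, {"dp": [0, 0, 6], "dr": [0, 0, 0], "fingers": 0.5}, {"dp": [0, 0, 0], "dr": [0, 0, 0], "fingers": 0.55}])

```text
time_s: 37.83
tool_pos: [0.4439, -0.0074, 0.0067]
tool_rot: [180.0, 0.0, -19.7]
force: [0.3, -0.3, 0.9]
grip_width: 0.041
grasp_force: 0.0
```

step_arm(moves=[{"dp": [0, 0, 0], "dr": [0, 0, 0], "fingers": 0.7}, {"dp": [0, 0, 0], "dr": [0, 0, 0], "fingers": 0.85}, {"dp": [0, 0, 0], "dr": [0, 0, 0], "fingers": 1}, {"dp": [0, 0, 0], "dr": [0, 0, 0], "fingers": 1}, {"dp": [0, 0, 0], "dr": [0, 0, 0], "fingers": 1}])

```text
time_s: 38.45
tool_pos: [0.444, -0.0075, 0.007]
tool_rot: [180.0, -0.0, -19.7]
force: [-0.2, -0.5, 2.1]
grip_width: 0.0136
grasp_force: 25.0
```

step_arm(moves=[{"dp": [0, 0, -5], "dr": [0, 0, 0], "fingers": 1}, {"dp": [0, 0, -20], "dr": [0, 0, 0], "fingers": 1}, {"dp": [0, 0, -20], "dr": [0, 0, 0.07], "fingers": 1}, {"dp": [0, 0, -20], "dr": [0, 0, 0.07], "fingers": 1}, {"dp": [0, 0, 0], "dr": [0, 0, 0], "fingers": 1}])

```text
time_s: 39.08
tool_pos: [0.445, -0.0074, 0.073]
tool_rot: [-179.9, -0.2, -27.7]
force: [-0.2, -0.2, -2.9]
grip_width: 0.0135
grasp_force: 25.0
```

```bash
python3 -c "
from h import *
nav(.5772,-.011,.05,-27.7)"
```

```text
t 39.08 at [445.   -7.4  73. ] [-179.9   -0.2  -27.7] q7 -121.0 w 13.5 gf 25.0
dr_z -0.0 ( 0.0 deg) dp@tgtyaw [118.8 -58.3  23. ] dp@cur [118.7 -58.3  23. ]
```

step_arm(moves=[{"dp": [39.6, -19.4, 0], "dr": [0, 0, 0], "fingers": 1}, {"dp": [39.6, -19.4, 0], "dr": [0, 0, 0], "fingers": 1}, {"dp": [39.6, -19.4, 0], "dr": [0, 0, 0], "fingers": 1}, {"dp": [0, 0, 20], "dr": [0, 0, 0], "fingers": 1}, {"dp": [0, 0, 20], "dr": [0, 0, 0], "fingers": 1}])

```text
time_s: 39.7
tool_pos: [0.5743, -0.011, 0.0292]
tool_rot: [179.9, 0.2, -27.7]
force: [-1.2, -0.3, -1.6]
grip_width: 0.0135
grasp_force: 25.0
```

step_arm(moves=[{"dp": [0, 0, 5], "dr": [0, 0, 0], "fingers": 1}, {"dp": [0, 0, 0], "dr": [0, 0, 0], "fingers": 1}, {"dp": [0, 0, 0], "dr": [0, 0, 0], "fingers": 1}, {"dp": [0, 0, 0], "dr": [0, 0, 0], "fingers": 1}, {"dp": [0, 0, 0], "dr": [0, 0, 0], "fingers": 1}])

```text
time_s: 40.33
tool_pos: [0.5764, -0.0112, 0.0274]
tool_rot: [-180.0, -0.1, -27.7]
force: [-0.8, -0.1, -2.1]
grip_width: 0.0137
grasp_force: 25.0
```

```bash
python3 -c "
from h import *
nav(.5772,-.011,.011,-27.7)"
```

```text
t 40.33 at [576.4 -11.2  27.4] [-1.80e+02 -1.00e-01 -2.77e+01] q7 -127.0 w 13.7 gf 25.0
dr_z -0.001 ( 0.0 deg) dp@tgtyaw [ 0.6 -0.5 16.4] dp@cur [ 0.6 -0.5 16.4]
```

step_arm(moves=[{"dp": [0.6, -0.5, 6], "dr": [0, 0, 0], "fingers": 1}, {"dp": [0, 0, 6], "dr": [0, 0, 0], "fingers": 1}, {"dp": [0, 0, 4], "dr": [0, 0, 0], "fingers": 1}, {"dp": [0, 0, 0], "dr": [0, 0, 0], "fingers": 1}, {"dp": [0, 0, 0], "dr": [0, 0, 0], "fingers": 1}])

```text
time_s: 40.95
tool_pos: [0.5765, -0.011, 0.0111]
tool_rot: [180.0, 0.0, -27.7]
force: [-3.0, 0.8, 5.5]
grip_width: 0.0136
grasp_force: 25.0
```

step_arm(moves=[{"dp": [0, 0, 0], "dr": [0, 0, 0], "fingers": 0.8}, {"dp": [0, 0, 0], "dr": [0, 0, 0], "fingers": 0.7}, {"dp": [0, 0, 0], "dr": [0, 0, 0], "fingers": 0.7}, {"dp": [0, 0, -10], "dr": [0, 0, 0], "fingers": 0.7}, {"dp": [0, 0, -30], "dr": [0, 0, 0], "fingers": 0.7}])

```text
time_s: 41.58
tool_pos: [0.5755, -0.011, 0.0502]
tool_rot: [179.9, 0.2, -27.7]
force: [-0.1, 0.3, 0.4]
grip_width: 0.0259
grasp_force: 0.0
```

step_arm(moves=[{"dp": [0, 0, -50], "dr": [0, 0, 0], "fingers": 0.5}, {"dp": [0, 0, -50], "dr": [0, 0, 0], "fingers": 0.5}, {"dp": [0, -60, -10], "dr": [0, 0, 0], "fingers": 0.5}, {"dp": [0, -60, 0], "dr": [0, 0, 0], "fingers": 0.5}, {"dp": [0, -60, 0], "dr": [0, 0, 0], "fingers": 0.5}])

```text
time_s: 42.2
tool_pos: [0.6619, 0.1495, 0.1623]
tool_rot: [-179.9, -0.1, -27.8]
force: [0.2, 0.6, 0.1]
grip_width: 0.0434
grasp_force: 0.0
```

step_arm(moves=[{"dp": [0, -60, 0], "dr": [0, 0, 0], "fingers": 0.5}, {"dp": [0, -30, 0], "dr": [0, 0, 0], "fingers": 0.5}, {"dp": [0, 0, 0], "dr": [0, 0, 0], "fingers": 0.5}, {"dp": [0, 0, 0], "dr": [0, 0, 0], "fingers": 0.5}, {"dp": [0, 0, 0], "dr": [0, 0, 0], "fingers": 0.5}])

```text
time_s: 42.82
tool_pos: [0.7028, 0.2257, 0.1613]
tool_rot: [179.9, -0.1, -27.9]
force: [-0.2, 0.3, -0.2]
grip_width: 0.0435
grasp_force: 0.0
```

```bash
python3 -c "
from h import *
im=env.read_camera('top')[:,:,::-1];cv2.imwrite('pics/t10.png',im)
c=cv2.resize(im[130:275,270:530],None,fx=3,fy=3,interpolation=2);cv2.imwrite('pics/c10.png',c)
cv2.imwrite('pics/s10.png',env.read_camera('scene')[:,:,::-1])"
```

```text
(no output)
```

View pics/c10.png

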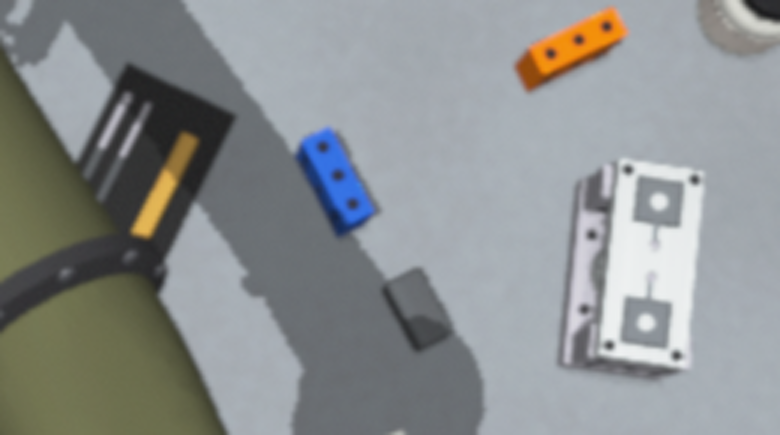

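View pics/s10.png

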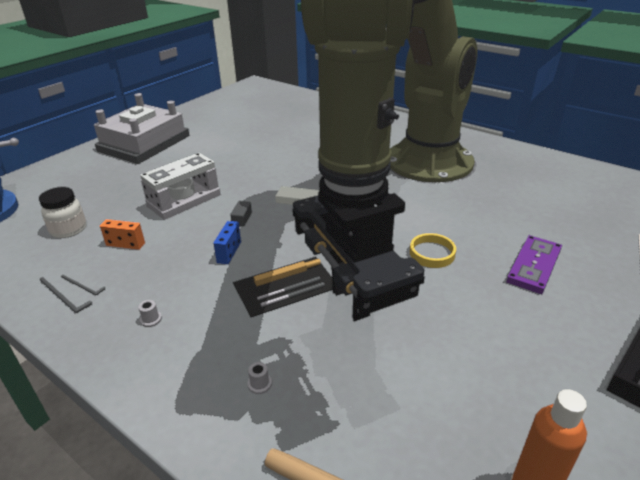

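The drift lies on the mat's empty half beside the punches, and the mould assembly is sound. I'll check the drift's position along the mat from its far end at crop (189,134).

```bash
python3 - <<'E'
from h import *
A=lambda P:uncrop(P,3,270,130)
y=np.radians(-27.8);e=np.array([np.cos(y),np.sin(y)]);f=np.array([-e[1],e[0]]);c=np.array([587.6,9.5])
for n,P,z in(('bar end mid',[(180,131),(200,137)],.018),('low end',[(131,234),(152,238)],.018),('mat edge',[(125,66),(235,117)],.004)):
    w=unproj('top',A(P),z)[:,:2]*1000-c;print(n,(w@e).round(1),(w@f).round(1))
T=cv2.imread('pics/t10.png');h=cv2.cvtColor(T,cv2.COLOR_BGR2HSV);m=cv2.inRange(h,(8,90,50),(22,255,255))
m[:, :305]=0;m[:,340:]=0;p=np.argwhere(m[160:225])[:,::-1]+[0,160];w=unproj('top',p,.018)[:,:2]*1000-c
print(len(p),(w@e).min(),(w@e).max(),np.percentile(w@f,[5,50,95]))
E
```

```text
bar end mid [48.5 51.2] [-14.6 -31.1]
low end [-43.8 -39.3] [-17.2 -33.4]
mat edge [80.9 82.6] [ 50.7 -47.9]
308 -43.81802628495271 50.61726550598431 [-32.27563906 -23.70661016 -15.2162415 ]
```

```bash
python3 -c "
from cell import env
print(env.sign_off())"
```

```text
the job is handed in; nothing more can be done
None
```

Handed in after about 43 s of robot time: both risers, the catch tin, the mould plate (dowel heads up) and the drift are in place and released. By camera the mould plate is about 1 mm off the base centre and the drift within 1 mm of its line. The risers sit 0.7 and 1.4 mm in from flush; the near one is also 2.6 mm off centre sideways, about 0.6 mm over the plate's edge, which I left.

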